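# Lay out the jeweller's bench for doming

### The arm

A 6-joint arm with a two-finger parallel gripper is mounted at the origin on the work surface. World frame = base frame: x ahead of the robot, y to its left, z up, the work surface at z = 0. Lengths are in m, angles in degrees, forces in N, time in s.
With the tool pointing down it reaches from about 0.3 to 0.85 m from the base axis. Payload 4.2 kg.
Tool frame: the origin (TCP) lies between the finger pads; the fingertips stand 17 mm ahead of it and the grasp point (between the pads) lies 2 mm behind it; z points along the fingers, y is the direction in which the jaws open and shut (so a half turn about z gives the same grasp; the last joint's range is limited). The gripper opens to 91 mm and grips with 3 to 60 N. Pads are 32 mm wide; open, the fingers measure 118 mm over their backs; the gripper's body (76 mm by 178 mm) begins 60 mm behind the grasp point.
Start: joints at [70.703, 18.312, 89.639, -0, 72.044, -1.146], TCP at [0.179, 0.546, 0.196] pointing down, gripper open.
Joint ranges: [-177.97, 177.97], [-48.28, 115.42], [12.27, 149.76], [-77.06, 257.06], [2.81, 150.46], [-146.56, 146.56]. Speed limits (degrees/s): [147.25, 147.25, 180, 180, 180, 180].

### API

Orientations are given as a 3x3 rotation matrix whose columns are the frame's x, y, z axes.
In Python, from station import arm gives the robot as it stands. The module is installed in compiled form; this text tells all that it offers.
- The arm moves only by the shell command python3 -m handwheel 'ROWS'. ROWS is JSON, a list of rows, each an object with "jaw": the finger opening in cm, from 0 to 9.12; "travel": the shift along the tool's x, y, z in cm, a list of three; "turn": the turn about the tool's z in degrees. In form: [{"jaw": jaw, "travel": [tx, ty, tz], "turn": turn}, ...]. A call has exactly 8 rows; each row shifts and turns the commanded pose from where the row before left it, along the tool's axes as they then stand; what a row does not reach is not made up. A row lasts 1/8 s, in which the tool goes at most 62.5 mm and 10.7 degrees, less where a joint would pass 70% of its speed; a pose out of reach is approached as far as the arm can. A call with a gripper value outside its range is refused whole. The fingers move at their own pace and stop on an object; the grip force is fixed at half the most. Time passes only in rows, so rows that do not move let the fingers close, or fill a call up. It gives the time, the measured TCP pose, the force and the opening at its end, in the units of the state.
- arm.observe(): the state, without advancing time (a new reading comes with each control period).
- arm.read_camera(name): name is "scene" or "top"; returns a dict with "image" (400x640x3 uint8, red, green, blue), "K" (3x3 intrinsics, pixels), "R" (3x3) and "t" (3): a world point X has camera coordinates R X + t. Camera axes: x right, y down, z forward; pixel columns grow to the right and rows downward; lengths in m; the calibration is good to about 2 mm. A picture is of the moment at which its call begins. There is no depth.
- arm.job_done(): hands the job in, once; it reports no verdict.
The state is a dict: "time_s": time; "joint_positions": joint angles; "dq": joint speeds; "joint_torque": joint torques, N m; "eef_pos": TCP position; "tcp_rot": TCP orientation; "ft_force": force on the tool from outside, world axes, zero at the start; "moment": the same for the moment, N m; "grip_width": finger opening in m.
Only numpy, scipy, OpenCV 4.12 (cv2) and the standard library are available. Lean on these libraries where they do the work, as an engineer would, in place of code of your own. Each camera call takes 0.05 s, during which the arm holds its last target.

### The job

Set up for doming: put the square steel block flat on the middle of the rubber pad, squared up with it, and the brass doming cube on the middle of the block, squared up too. Stand the white dish midway between the pad and the punch stand, and lay the hammer along the other side of the pad, head pointing away from the robot, parallel to the pad's edge, its mid-length level with the pad's centre and its head a centimetre or three clear of the pad. Leave the round disc, the black case and the jar where they are.

Things in the scene. Friction and masses are not known exactly. Their poses are not given: they have to be found in the camera images.
- pad: Black square rubber bench pad, 100 x 100 x 8 mm, fixed to the bench. Origin at the centre of its underside, on the bench top. Its x axis points away from the robot (turned up to 9 degrees), y to the left, z up.
- stand: Punch stand: pale wooden block 110 (x) x 50 (y) x 28 mm, fixed, with two rows of dark steel doming punches standing in it, 68 mm tall overall. About 33 cm to the left or to the right of the pad. Origin at the centre of its underside. Not to be moved.
- block: Plain flat square steel bench block, 56 x 56 x 20 mm, 0.5 kg, loose. Origin at the centre of its underside, x and y square to its sides, z up.
- cube: Brass doming cube, 40 mm each way, 0.5 kg, with round dimples in its faces (one big dimple on top), loose. Origin at the centre of its underside, x and y square to its sides, z up.
- dish: Small open round white ceramic dish with upright sides, 56 mm across outside, 30 mm tall, wall 3.5 mm, 70 g, loose. Origin at the centre of its underside, z up.
- hammer: Small jeweller's hammer lying flat, 189 mm long, 160 g, loose. Origin at bench height under the grip place, 48 mm from mid-length towards the head; x runs along the handle to the head, z up. Handle: wooden rod 11 mm thick, axis 11 mm up, swelling to 22 mm in the last 70 mm at the butt. Head centre 35 mm ahead of the origin, butt end 143 mm behind, balance point 15 mm ahead: grip the handle at the origin.
- hammer_head (a point): Middle of the hammer's steel head, 35 mm from the hammer's origin along its x, 11 mm above its underside. The head is a bar 22 mm thick (26 mm at its flat face) lying crosswise, reaching about 32 mm to either side of the handle.
- disc: Bystander: round steel disc anvil, 60 mm across, 18 mm tall, loose. Origin at the centre of its underside. Leave it where it is.
- case: Bystander: flat black plastic case, 150 (x) x 60 (y) x 22 mm, loose, on the side of the pad away from the stand, about 33 cm from the pad. Origin at the centre of its underside. Leave it where it is.
- jar: Bystander: small amber glass jar with a steel lid, 52 mm across, 60 mm tall, loose, beyond the pad. Origin at the centre of its underside. Leave it where it is.
There are look-alikes about, which are no part of the job. What is shaped like the block but turquoise is not meant.

How it is judged (in metres and radians):
At the end, for the whole second after the job is handed in: Block on pad within 12 mm of centre, cube on block within 10 mm, both square to the pad within 0.2 rad; dish upright within 15 mm of midway pad-stand; hammer beside the pad away from the stand, 78-140 mm from its centre line, level within 30 mm, parallel within 0.2 rad, head away; all at rest (horizontal distance between block and pad below 0.012 m and z of block in the frame of pad between 0.005 and 0.011 m and (angle between the x axis of block and the x axis of pad, either way round below 0.2 rad or angle between the x axis of block and the y axis of pad, either way round below 0.2 rad) and horizontal distance between cube and block below 0.01 m and z of cube in the frame of block between 0.017 and 0.023 m and (angle between the x axis of cube and the x axis of pad, either way round below 0.2 rad or angle between the x axis of cube and the y axis of pad, either way round below 0.2 rad) and ((((y of stand in the frame of pad between 0.308 and 0.32 m and y of dish in the frame of pad between 0.14 and 0.175 m) or (y of stand in the frame of pad between 0.32 and 0.33 m and y of dish in the frame of pad between 0.145 and 0.18 m) or (y of stand in the frame of pad between 0.33 and 0.34 m and y of dish in the frame of pad between 0.15 and 0.185 m) or (y of stand in the frame of pad between 0.34 and 0.352 m and y of dish in the frame of pad between 0.155 and 0.19 m)) and y of hammer in the frame of pad between -0.14 and -0.078 m) or (((y of stand in the frame of pad between -0.32 and -0.308 m and y of dish in the frame of pad between -0.175 and -0.14 m) or (y of stand in the frame of pad between -0.33 and -0.32 m and y of dish in the frame of pad between -0.18 and -0.145 m) or (y of stand in the frame of pad between -0.34 and -0.33 m and y of dish in the frame of pad between -0.185 and -0.15 m) or (y of stand in the frame of pad between -0.352 and -0.34 m and y of dish in the frame of pad between -0.19 and -0.155 m)) and y of hammer in the frame of pad between 0.078 and 0.14 m)) and ((x of stand in the frame of pad between -0.032 and -0.02 m and x of dish in the frame of pad between -0.03 and 0.005 m) or (x of stand in the frame of pad between -0.02 and -0.01 m and x of dish in the frame of pad between -0.025 and 0.01 m) or (x of stand in the frame of pad between -0.01 and 0 m and x of dish in the frame of pad between -0.02 and 0.015 m) or (x of stand in the frame of pad between 0 and 0.01 m and x of dish in the frame of pad between -0.015 and 0.02 m) or (x of stand in the frame of pad between 0.01 and 0.02 m and x of dish in the frame of pad between -0.01 and 0.025 m) or (x of stand in the frame of pad between 0.02 and 0.032 m and x of dish in the frame of pad between -0.005 and 0.03 m)) and z of dish in the frame of pad between -0.004 and 0.004 m and x of hammer in the frame of pad between 0.018 and 0.078 m and z of hammer in the frame of pad between -0.004 and 0.005 m and x of hammer_head in the frame of pad above 0.05 m and angle between the x axis of hammer and the x axis of pad, either way round below 0.2 rad and angle between each of block, cube, dish, hammer's own z axis and vertical below 0.1 rad and linear speed of each of block, cube, dish, hammer below 0.02 m/s); the robot touches nothing.
It fails at once if the round disc is shifted by more than 20 mm (distance of disc from where it was at the start of the episode above 0.02 m).
It fails at once if the black case is shifted by more than 20 mm (distance of case from where it was at the start of the episode above 0.02 m).
It fails at once if the jar is shifted by more than 20 mm (distance of jar from where it was at the start of the episode above 0.02 m).
It also fails if it takes over 106 s, if anything falls off the work surface, if the arm or the gripper's body presses on something with over 40 N, if the wrist force passes 120 N, or if a joint passes its speed limit or range.

## Working session

There is one attempt and no reset: what is moved stays moved. The work goes in short steps, Python scripts to look and compute and a shell command to move; the robot and the scene stay as the last step left them, time stands still between calls to the robot, and variables do not carry over. Pictures are saved under pics/ and viewed, and the job is handed in when it is done.

```bash
mkdir -p pics; python3 - <<'E'
from station import arm
import cv2,numpy as np
for n in("scene","top"):
    c=arm.read_camera(n); cv2.imwrite(f"pics/{n}0.png",c["image"][:,:,::-1]); print(n,c["K"].round(1).tolist(),c["R"].round(3).tolist(),c["t"].round(3).tolist())
s=arm.observe();print(s["time_s"],s["eef_pos"],np.round(s["tcp_rot"],3).tolist(),s["grip_width"])
E
```

```text
scene [[403.0, 0.0, 322.5], [0.0, 403.0, 205.0], [0.0, 0.0, 1.0]] [[0.31, 0.951, -0.012], [0.565, -0.194, -0.802], [-0.765, 0.242, -0.597]] [-0.214, -0.259, 1.5]
top [[436.7, 0.0, 316.7], [0.0, 436.7, 200.6], [0.0, 0.0, 1.0]] [[0.023, -0.999, 0.025], [-0.997, -0.025, -0.073], [0.074, -0.023, -0.997]] [0.005, 0.53, 1.404]
0.1 [0.17898578 0.54593536 0.19520506] [[-0.95, 0.312, -0.001], [0.312, 0.95, -0.001], [0.0, -0.002, -1.0]] 0.0911213321084562
```

View pics/scene0.png

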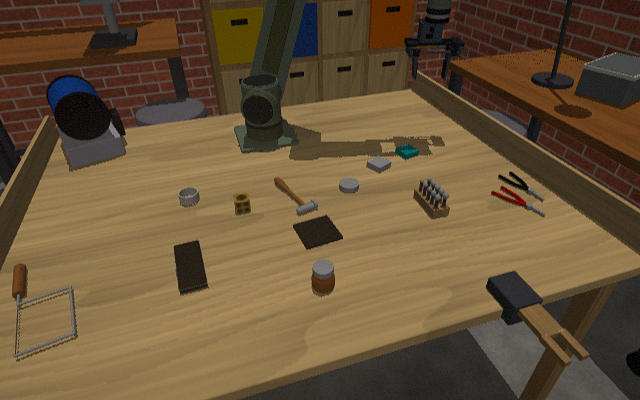

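View pics/top0.png

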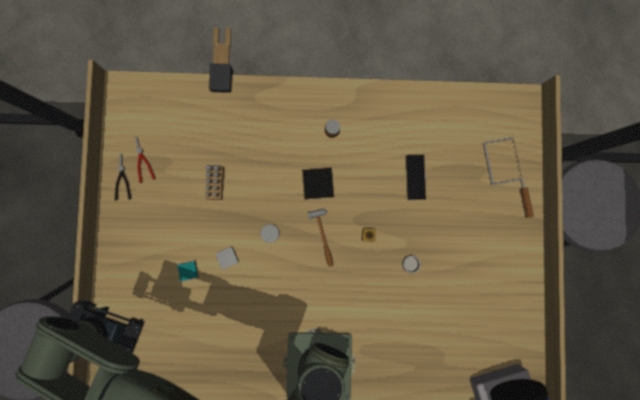

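The scene shows these candidates in the top view:
- **Block:** grey square (228,257). Look-alikes are the turquoise square (188,270) and the round disc (270,233).
- **Dish:** white ring (410,264). The jar lid (332,128) and the disc are also round.
- **Cube:** (368,234).
- **Hammer:** head (318,213), butt (329,264).
- **Pad and case:** the pad is the black square (318,183) and the case is the black oblong (416,177).
- **Stand:** (215,182).

Next I'll take close crops.

```bash
cat > h.py <<'E'
from station import arm
import cv2,numpy as np
def cam(n): return arm.read_camera(n)
def ray(c,u,v,z):
    d=c["R"].T@np.linalg.solve(c["K"],np.array([u,v,1.])); o=-c["R"].T@c["t"]
    return o+d*(z-o[2])/d[2]
def proj(c,p):
    q=c["K"]@(c["R"]@np.array(p)+c["t"]); return q[:2]/q[2]
def crop(c,x0,y0,x1,y1,f,name):
    im=cv2.resize(c["image"][y0:y1,x0:x1,::-1],None,fx=f,fy=f,interpolation=cv2.INTER_NEAREST); cv2.imwrite("pics/"+name,im)
E
python3 - <<'E'
from h import *
c=cam("top"); crop(c,170,120,440,280,2.9,"c1.png"); s=cam("scene"); crop(s,160,130,460,300,2.6,"c2.png")
np.savez("i0.npz",top=c["image"],scene=s["image"])
E
```

```text
(no output)
```

View pics/c1.png

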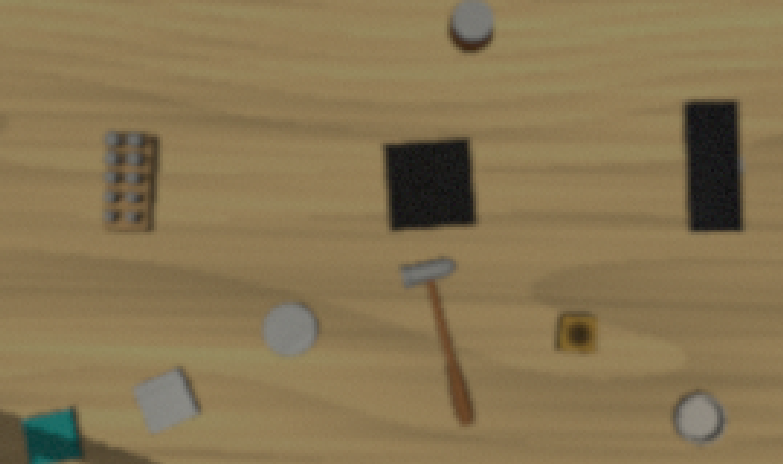

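View pics/c2.png

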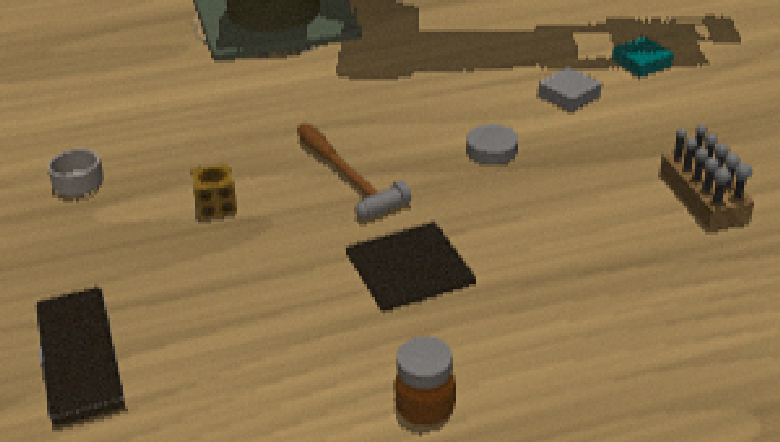

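The crops confirm the choice: a plain grey square (top crop 167,400) beside the turquoise one (52,436), and an open white ring for the dish (699,415). The hammer's head points away from the robot. Next I'll measure with masks.

```bash
cat >> h.py <<'E'
# windows (top): name -> (x0,y0,x1,y1, kind, height of top)
def mask(img,kind):
    hsv=cv2.cvtColor(img,cv2.COLOR_RGB2HSV); H,S,V=cv2.split(hsv)
    if kind=="grey": m=(S<60)&(V>70)
    elif kind=="black": m=(V<60)
    elif kind=="steel": m=(S<70)&(V>45)
    elif kind=="brass": m=(H>=14)&(H<=28)&(S>150)&(V>70)|(V<60)
    elif kind=="wood": m=(H<=14)&(S>110)
    return m.astype(np.uint8)*255
def blob(img,w,kind):
    x0,y0,x1,y1=w; m=mask(img,kind)[y0:y1,x0:x1]
    cs=cv2.findContours(m,cv2.RETR_EXTERNAL,cv2.CHAIN_APPROX_NONE)[0]
    c=max(cs,key=cv2.contourArea).reshape(-1,2)+[x0,y0]
    mm=np.zeros(img.shape[:2],np.uint8); cv2.drawContours(mm,[c.reshape(-1,1,2)],-1,255,-1)
    return c,np.argwhere(mm)[:,::-1].astype(float)
def rect(c,cont,z):  # min-area rect of mask contour cast to plane z
    P=np.array([ray(c,u,v,z)[:2] for u,v in cont])
    r=cv2.minAreaRect((P*1000).astype(np.float32)); return P,r
E
python3 - <<'E'
from h import *
c=cam("top");img=c["image"]
for n,w,k,z in [("pad",(295,160,342,205),"black",.008),("case",(400,148,432,204),"black",.022),("block",(214,243,243,274),"grey",.02),("dish",(398,252,424,276),"grey",.03),("disc",(257,220,284,246),"grey",.018),("cube",(358,225,379,245),"brass",.04),("head",(305,204,330,220),"grey",.02),("handle",(315,216,336,270),"wood",.012),("jar",(322,116,344,140),"grey",.06)]:
    try:
        ct,px=blob(img,w,k); P,r=rect(c,px,z); cv2.drawContours(img,[ct.reshape(-1,1,2)],-1,(255,0,0),1)
        print(n,np.round(r[0],1),np.round(r[1],1),round(r[2],1),"mean",(P.mean(0)*1000).round(1),len(px))
    except Exception as e: print(n,e)
crop(c,170,120,440,280,2.9,"m1.png")
x0,y0=170,120
hsv=cv2.cvtColor(cam("top")["image"],cv2.COLOR_RGB2HSV)
for p in [(368,234),(363,234),(355,234),(322,230),(327,255),(215,182),(318,213)]: print(p,hsv[p[1],p[0]])
E
```

```text
pad [589.3  15.5] [94.7 92.7] 5.6 mean [589.1  15.2] 802
case [ 617.1 -304.4] [143.2  57. ] 2.7 mean [ 617.  -304.6] 756
block [339.  302.8] [56.1 58.5] 24.5 mean [338.9 302.7] 321
dish [ 332.  -288.9] [51.1 55.1] 1.2 mean [ 332.4 -290. ] 237
disc [420.8 167.8] [58.2 54.9] 1.7 mean [420.8 168.1] 276
cube [ 423.5 -150.5] [35.2 35.4] 0.9 mean [ 423.9 -150.3] 129
head [488.4  15.4] [21.2 60. ] 14.4 mean [488.9  17.5] 108
handle [360.2 -19.6] [79.7 15.4] 19.8 mean [353.1 -23.6] 74
jar [766.2 -26.6] [42.5 41.8] 1.3 mean [766.  -26.4] 168
(368, 234) [ 18 145  58]
(363, 234) [ 21 150 109]
(355, 234) [ 19 102 143]
(322, 230) [ 15 145 109]
(327, 255) [ 13 154 106]
(215, 182) [ 17  34 104]
(318, 213) [ 30   9 117]
```

View pics/m1.png

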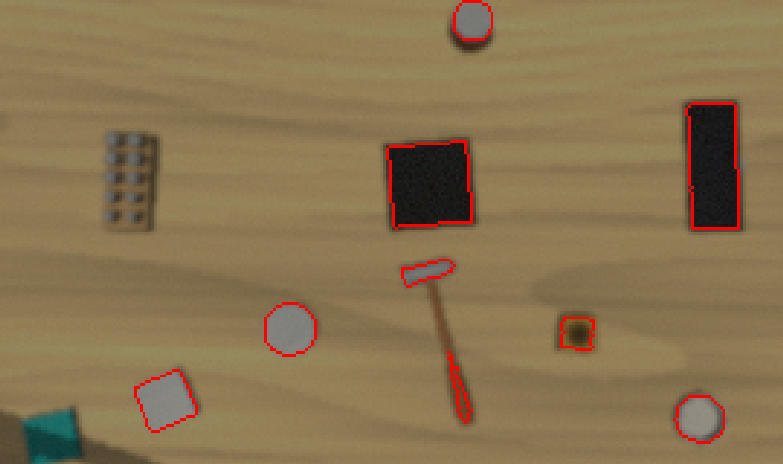

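```bash
cat >> h.py <<'E'
def goal(x,y,z,yaw):
    """yaw: wanted world angle (deg) of the tool y axis, mod 180. prints turn then travel (cm) after the turn"""
    s=arm.observe(); R=np.array(s["tcp_rot"]); p=np.array(s["eef_pos"])
    cur=np.degrees(np.arctan2(R[1,1],R[0,1])); d=(yaw-cur+90)%180-90
    a=np.radians(d); Rz=np.array([[np.cos(a),-np.sin(a),0],[np.sin(a),np.cos(a),0],[0,0,1]])
    t=(Rz@R).T@(np.array([x,y,z])-p)*100
    print("pos",p.round(4),"yawY",round(cur,1),"turn",round(-d,1),"travel",t.round(2),"w",round(s["grip_width"],4),"F",np.round(s["ft_force"],1),"t",round(s["time_s"],2),"j6",s["joint_positions"][5])
E
python3 - <<'E'
from h import *
c=cam("top");img=c["image"]
x0,y0,x1,y1=200,160,230,204
m=mask(img,"steel")[y0:y1,x0:x1]
n,l,st,ce=cv2.connectedComponentsWithStats(m)
print([(st[i].tolist(),(ce[i]+[x0,y0]).round(1).tolist()) for i in range(1,n) if st[i][4]>2])
cv2.imwrite("pics/st.png",cv2.resize(img[y0:y1,x0:x1,::-1],None,fx=12,fy=12,interpolation=cv2.INTER_NEAREST))
# hammer line: brown vs bench — per row darkest-red pixel
lab=cv2.cvtColor(img,cv2.COLOR_RGB2LAB).astype(float)
pts=[]
for v in range(222,264):
    a=lab[v,312:340,1]; b=np.median(a); w=np.clip(a-b-4,0,None)
    if w.sum()>3: pts.append(((w*np.arange(312,340)).sum()/w.sum(),v))
P=np.array([ray(c,u,v,.011)[:2] for u,v in pts])
vx,vy,px,py=cv2.fitLine(P.astype(np.float32),cv2.DIST_HUBER,0,.001,.001).ravel()
if vx<0: vx,vy=-vx,-vy
res=(P-[px,py])@[-vy,vx]
print(len(pts),"yaw",np.degrees(np.arctan2(vy,vx)),"res",np.abs(res).max(), "first/last",P[0],P[-1])
ct,q=blob(img,(305,204,330,220),"grey"); H=np.array([ray(c,u,v,.02)[:2] for u,v in q]); 
s=((H-[px,py])@[vx,vy]); s0=(s.max()+s.min())/2
hd=np.array([px,py])+s0*np.array([vx,vy]); print("head axis pt",hd,"origin",hd-.035*np.array([vx,vy]),"head spread",s.min()-s0,s.max()-s0, "butt dist along", ((P[-1]-hd)@[vx,vy]))
E
```

```text
[([6, 5, 6, 5, 26], [208.3, 167.3]), ([13, 6, 6, 5, 22], [215.6, 167.7]), ([6, 12, 5, 5, 21], [208.0, 174.0]), ([13, 12, 6, 5, 22], [215.5, 174.2]), ([6, 19, 5, 4, 16], [207.8, 180.5]), ([13, 19, 5, 4, 18], [215.0, 180.7]), ([6, 26, 4, 4, 12], [207.4, 187.2]), ([13, 26, 5, 4, 13], [215.2, 187.2]), ([6, 33, 4, 3, 10], [207.2, 194.0]), ([13, 33, 4, 3, 9], [214.7, 194.1])]
42 yaw 15.935811 res 0.0011704677238027926 first/last [0.46034792 0.00784526] [ 0.32821417 -0.02897759]
head axis pt [0.48897685 0.01570827] origin [0.4553219  0.00609866] head spread -0.010658285653292632 0.010658285653292618 butt dist along -0.16685351740409846
```

View pics/st.png

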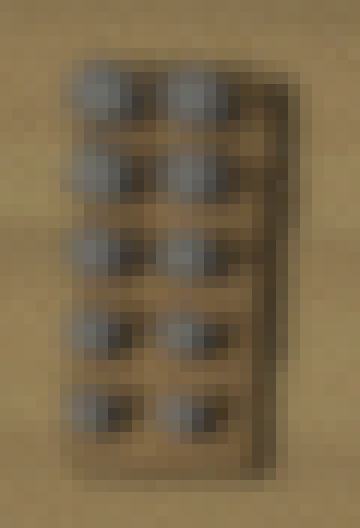

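```bash
python3 - <<'E'
from h import *
c=cam("top");img=c["image"]
P=[ray(c,211.5,180.7,.062)[:2],]
print("stand from punches",P, "wood corners z.028 L:",ray(c,205.5,199,.028)[:2],"R:",ray(c,221,199,.028)[:2],"R bottom z0",ray(c,223.5,165,0)[:2],ray(c,222,199.5,0)[:2])
L=[ray(c,208.1,167.4,.062)-ray(c,207.2,194,.062)];print("stand yaw",np.degrees(np.arctan2(L[0][1],L[0][0])))
pad=np.array([.589,.0152]);yaw=np.radians(5.3)
# pad corners by approx
ct,px=blob(img,(295,160,342,205),"black")
box=cv2.boxPoints(cv2.minAreaRect(ct.astype(np.float32)));print(box.round(1).tolist(),[ray(c,*b,.008)[:2].round(4).tolist() for b in box])
sc=cam("scene");m=mask(sc["image"],"black")
ct,px=blob(sc["image"],(285,210,350,255),"black");ap=cv2.approxPolyDP(ct.reshape(-1,1,2),5,True).reshape(-1,2)
Q=np.array([ray(sc,u,v,.008)[:2] for u,v in ap]);print("scene pad corners",Q.round(3).tolist(),Q.mean(0))
for n,w,k,z in[("block",(364,152,394,174),"grey",.02),("disc",(335,175,362,196),"grey",.018),]:
    ct,px=blob(sc["image"],w,k); 
    ap=cv2.approxPolyDP(ct.reshape(-1,1,2),2,True).reshape(-1,2);print(n,ap.tolist(),[ray(sc,u,v,z)[:2].round(3).tolist() for u,v in ap])
E=np.array([np.cos(yaw),np.sin(yaw)]);F=np.array([-E[1],E[0]])
d=P[0]-pad;print("stand in pad",d@E,d@F,"dish target",pad+d/2,"hammer target",pad+.048*E-.102*F)
goal(.4553,.0061,.12,15.9+90)
E
```

```text
stand from punches [array([0.58094195, 0.3516432 ])] wood corners z.028 L: [0.52506573 0.37586251] R: [0.52632718 0.3262319 ] R bottom z0 [0.64119721 0.32793986] [0.5267817  0.32838057]
stand yaw 0.47080152483352294
[[302.5, 169.8000030517578], [330.6000061035156, 167.60000610351562], [332.8999938964844, 195.89999389648438], [304.70001220703125, 198.1999969482422]] [[0.631, 0.0666], [0.641, -0.0261], [0.5472, -0.0356], [0.5374, 0.0568]]
scene pad corners [[0.542, 0.058], [0.55, -0.037], [0.647, -0.029], [0.641, 0.068]] [0.59518424 0.01507667]
block [[367, 161], [378, 167], [390, 162], [378, 155]] [[0.327, 0.27], [0.373, 0.288], [0.357, 0.337], [0.303, 0.319]]
disc [[339, 182], [346, 192], [354, 190], [358, 181], [352, 178], [344, 178]] [[0.41, 0.143], [0.467, 0.144], [0.465, 0.17], [0.424, 0.199], [0.403, 0.188], [0.395, 0.165]]
stand in pad 0.02305385957154029 0.33574912790846884 dish target [0.58497098 0.1834216 ] hammer target [ 0.64621659 -0.08193013]
pos [0.1791 0.5464 0.1959] yawY 71.8 turn -34.1 travel [-11.76 -59.53   7.59] w 0.0914 F [ 2.   0.4 -0.4] t 0.45 j6 -1.1463496306722758
```

```bash
python3 -m handwheel '[{"jaw":5,"travel":[0,0,0],"turn":-8.5},{"jaw":5,"travel":[0,0,0],"turn":-8.5},{"jaw":5,"travel":[0,0,0],"turn":-8.5},{"jaw":5,"travel":[0,0,0],"turn":-8.6},{"jaw":5,"travel":[-1,-5,0],"turn":0},{"jaw":5,"travel":[-1,-5,0],"turn":0},{"jaw":5,"travel":[-1,-5,0],"turn":0},{"jaw":5,"travel":[-1,-5,0],"turn":0}]'
python3 -m handwheel '[{"jaw":5,"travel":[-1,-5,0],"turn":0},{"jaw":5,"travel":[-1,-5,0],"turn":0},{"jaw":5,"travel":[-1,-5,0],"turn":0},{"jaw":5,"travel":[-1,-5,0],"turn":0},{"jaw":5,"travel":[-1,-5,0],"turn":0},{"jaw":5,"travel":[-1,-5,0],"turn":0},{"jaw":5,"travel":[-1,-5,2],"turn":0},{"jaw":5,"travel":[-0.8,-4.5,2],"turn":0}]'
python3 -c "
from h import *
goal(.4553,.0061,.020,105.9)"
```

```text
time_s: 1.45
eef_pos: [0.2731, 0.3637, 0.1961]
tcp_rot: [[-0.961, -0.275, 0.001], [-0.275, 0.961, 0.0], [-0.001, 0.0, -1.0]]
ft_force: [1.0, 0.3, 0.4]
grip_width: 0.0501
time_s: 2.45
eef_pos: [0.4571, 0.005, 0.1559]
tcp_rot: [[-0.962, -0.274, 0.002], [-0.274, 0.962, 0.0], [-0.002, -0.0, -1.0]]
ft_force: [0.2, 0.6, -0.1]
grip_width: 0.0502
pos [0.4571 0.005  0.1559] yawY 105.9 turn 0.0 travel [ 0.17  0.16 13.59] w 0.0502 F [ 0.2  0.6 -0.1] t 2.45 j6 -106.73696354167176
```

```bash
python3 -m handwheel '[{"jaw":5,"travel":[0.1,0.1,4],"turn":0},{"jaw":5,"travel":[0.1,0.1,4],"turn":0},{"jaw":5,"travel":[0,0,3],"turn":0},{"jaw":5,"travel":[0,0,1.5],"turn":0},{"jaw":5,"travel":[0,0,1],"turn":0},{"jaw":0,"travel":[0,0,0],"turn":0},{"jaw":0,"travel":[0,0,0],"turn":0},{"jaw":0,"travel":[0,0,0],"turn":0}]'
python3 -m handwheel '[{"jaw":0,"travel":[0,0,0],"turn":0},{"jaw":0,"travel":[0,0,0],"turn":0},{"jaw":0,"travel":[0,0,0],"turn":0},{"jaw":0,"travel":[0,0,-1],"turn":0},{"jaw":0,"travel":[0,0,-2],"turn":0},{"jaw":0,"travel":[0,0,-3],"turn":0},{"jaw":0,"travel":[0,0,0],"turn":5.1},{"jaw":0,"travel":[0,0,0],"turn":5.2}]'
python3 -c "
from h import *
goal(.648,-.0815,.0818,95.6)
s=cam('scene');crop(s,230,130,400,260,4.6,'g1.png')"
```

```text
time_s: 3.45
eef_pos: [0.4542, 0.0081, 0.0216]
tcp_rot: [[-0.961, -0.275, 0.002], [-0.275, 0.961, 0.0], [-0.002, -0.0, -1.0]]
ft_force: [0.3, 0.0, 0.1]
grip_width: 0.0228
time_s: 4.45
eef_pos: [0.4541, 0.0081, 0.0821]
tcp_rot: [[-0.995, -0.095, 0.002], [-0.095, 0.995, 0.0], [-0.002, -0.0, -1.0]]
ft_force: [0.2, 0.3, -0.3]
grip_width: -0.0001
pos [0.4541 0.0081 0.0821] yawY 95.5 turn -0.1 travel [-18.43 -10.81   0.07] w -0.0001 F [ 0.2  0.3 -0.3] t 4.45 j6 -95.91201374757256
```

View pics/g1.png

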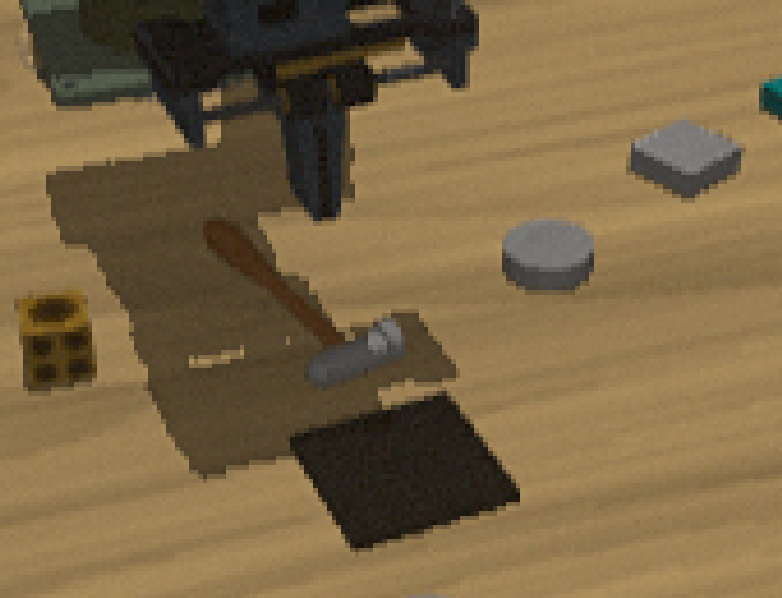

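The jaws closed on nothing and the hammer still lies in place (scene crop 270,285). I'll compare where the fingertips project with where they appear, and re-measure the hammer.

```bash
python3 - <<'E'
from h import *
s=cam("scene");t=cam("top")
print("tip proj scene",proj(s,[.454,.008,.065]),"seen ~",230+325/4.6,130+212/4.6)
print("hammer origin proj scene",proj(s,[.4553,.0061,.011]), "head",proj(s,[.489,.0157,.011]))
crop(t,290,190,370,280,6.5,"g2.png")
E
```

```text
tip proj scene [298.6378777  184.79065295] seen ~ 300.6521739130435 176.08695652173913
hammer origin proj scene [299.00941775 200.94256061] head [305.53925767 207.01584314]
```

View pics/g2.png

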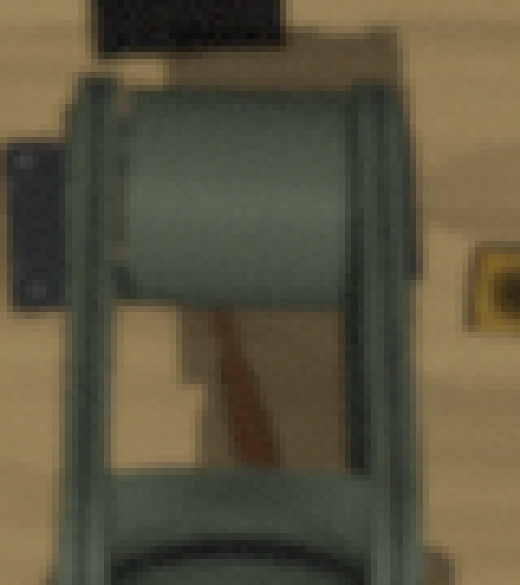

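```bash
python3 - <<'E'
from h import *
s=cam("scene");t=cam("top")
for z in(.144,.17,.2): print(z,ray(t,291.2,224.6,z))
# tip: intersect scene ray with vertical line at x=.454 (y) 
for z in(.05,.065,.08,.09,.1): print(z,ray(s,300.65,176.5,z))
crop(s,240,80,350,200,5,"g3.png")
print(arm.observe()["joint_positions"])
E
```

```text
0.144 [0.44735747 0.09412037 0.144     ]
0.17 [0.44690193 0.09323698 0.17      ]
0.2 [0.4463763  0.09221767 0.2       ]
0.05 [0.39197025 0.03036848 0.05      ]
0.065 [0.41481326 0.02469462 0.065     ]
0.08 [0.43765628 0.01902077 0.08      ]
0.09 [0.45288496 0.0152382  0.09      ]
0.1 [0.46811364 0.01145563 0.1       ]
[-4.32724981e-01  1.40000476e+01  1.14570981e+02  4.01789623e-03
  5.14143053e+01 -9.61564362e+01]
```

View pics/g3.png

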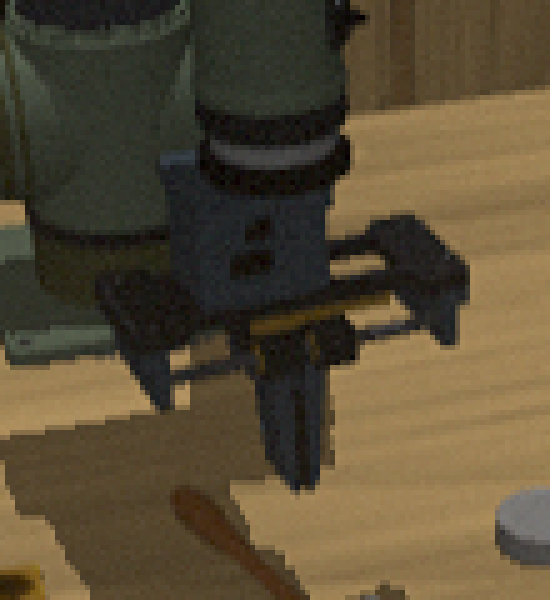

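```bash
python3 - <<'E'
from h import *
s=cam("scene")
for p in [(.492,.097,.144),(.492,-.081,.144),(.454,.097,.144),(.454,-.081,.144),(.416,.097,.144),(.416,-.081,.144)]: print(p,proj(s,p).round(1), "zoom",((proj(s,p)-[240,80])*5).round(0))
for p in [(.47,.008,.065),(.454,.008,.065),(.438,.008,.065)]: print(p,((proj(s,p)-[240,80])*5).round(0))
im=s["image"];print(((proj(s,(.489,.0157,.011))-[240,80])*5).round(0))
E
```

```text
(0.492, 0.097, 0.144) [333.7 161.3] zoom [468. 406.]
(0.492, -0.081, 0.144) [267.2 173.1] zoom [136. 465.]
(0.454, 0.097, 0.144) [329.  154.5] zoom [445. 373.]
(0.454, -0.081, 0.144) [264.2 165.7] zoom [121. 429.]
(0.416, 0.097, 0.144) [324.6 148.1] zoom [423. 340.]
(0.416, -0.081, 0.144) [261.3 158.8] zoom [107. 394.]
(0.47, 0.008, 0.065) [301. 539.]
(0.454, 0.008, 0.065) [293. 524.]
(0.438, 0.008, 0.065) [286. 509.]
[328. 635.]
```

Both the fingertips and the wing ends appear about 25–30 mm higher than the reported TCP height implies, while the pad and hammer agree across both views. I won't trust the stated z blindly. I'll go down in small steps, watching force and picture.

```bash
python3 -m handwheel '[{"jaw":4,"travel":[0,0,0],"turn":-5.1},{"jaw":4,"travel":[0,0,0],"turn":-5.2},{"jaw":4,"travel":[0,0,2],"turn":0},{"jaw":4,"travel":[0,0,2],"turn":0},{"jaw":4,"travel":[0,0,1.5],"turn":0},{"jaw":4,"travel":[0,0,0.7],"turn":0},{"jaw":4,"travel":[0,0,0],"turn":0},{"jaw":4,"travel":[0,0,0],"turn":0}]'
python3 -c "
from h import *
s=cam('scene');crop(s,240,110,350,230,5,'g4.png');
goal(.4553,.0061,.02,105.9)
for p in [(.47,.008,.003),(.454,.008,.003)]: print(((proj(s,p)-[240,110])*5).round(0))
"
```

```text
time_s: 5.75
eef_pos: [0.4541, 0.0081, 0.0194]
tcp_rot: [[-0.961, -0.275, 0.001], [-0.275, 0.961, 0.0], [-0.001, -0.0, -1.0]]
ft_force: [0.4, -0.1, 0.8]
grip_width: 0.04
pos [0.4542 0.0081 0.0195] yawY 106.0 turn 0.1 travel [-0.05 -0.23 -0.05] w 0.04 F [-0.3 -0.4 -0.1] t 5.8 j6 -106.3931393910965
[306. 480.]
[298. 464.]
```

View pics/g4.png

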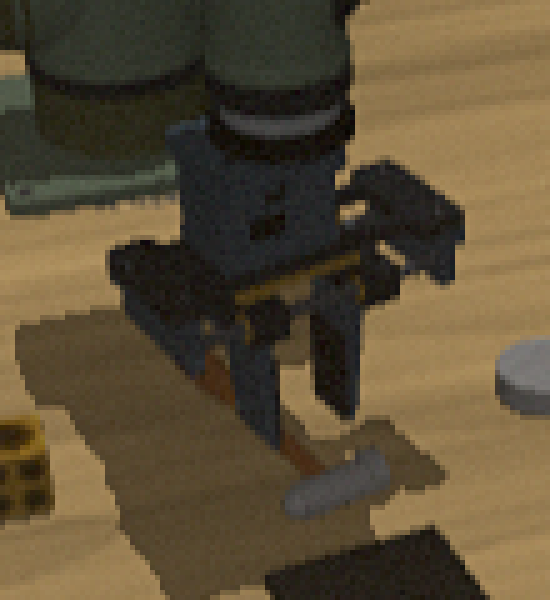

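The tips (crop 275,445 and 345,415) clearly hover above the handle. I'll go down 2 cm more, slowly.

```bash
python3 -m handwheel '[{"jaw":4,"travel":[0,0,0.3],"turn":0},{"jaw":4,"travel":[0,0,0.3],"turn":0},{"jaw":4,"travel":[0,0,0.3],"turn":0},{"jaw":4,"travel":[0,0,0.3],"turn":0},{"jaw":4,"travel":[0,0,0.3],"turn":0},{"jaw":4,"travel":[0,0,0.2],"turn":0},{"jaw":4,"travel":[0,0,0],"turn":0},{"jaw":4,"travel":[0,0,0],"turn":0}]'
python3 -c "
from h import *
s=cam('scene');crop(s,240,110,350,230,5,'g5.png');
goal(.4553,.0061,.02,105.9)
"
```

```text
time_s: 6.8
eef_pos: [0.4537, 0.0081, 0.002]
tcp_rot: [[-0.962, -0.275, 0.0], [-0.275, 0.962, 0.0], [-0.0, 0.0, -1.0]]
ft_force: [-0.1, -0.5, 1.0]
grip_width: 0.0399
pos [0.4537 0.0081 0.002 ] yawY 105.9 turn 0.0 travel [-0.1  -0.24 -1.8 ] w 0.0396 F [ 0.6 -0.3 -0.2] t 6.85 j6 -106.38560038059943
```

View pics/g5.png

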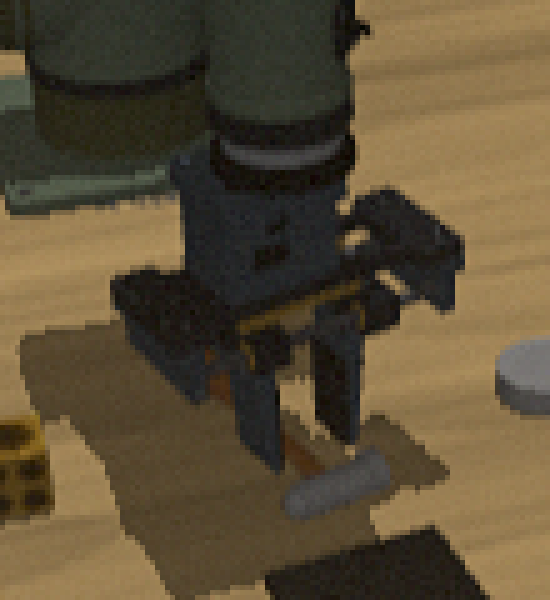

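```bash
python3 -m handwheel '[{"jaw":4,"travel":[0,0,0.2],"turn":0},{"jaw":4,"travel":[0,0,0.2],"turn":0},{"jaw":4,"travel":[0,0,0.2],"turn":0},{"jaw":4,"travel":[0,0,0.2],"turn":0},{"jaw":4,"travel":[0,0,0],"turn":0},{"jaw":4,"travel":[0,0,0],"turn":0},{"jaw":4,"travel":[0,0,0],"turn":0},{"jaw":4,"travel":[0,0,0],"turn":0}]'
python3 -c "
from h import *
s=cam('scene');crop(s,240,110,350,230,5,'g6.png');
goal(.4553,.0061,.02,105.9)
"
```

```text
time_s: 7.85
eef_pos: [0.4537, 0.0081, -0.006]
tcp_rot: [[-0.961, -0.275, 0.0], [-0.275, 0.961, 0.0], [-0.0, 0.0, -1.0]]
ft_force: [-0.2, -0.8, -0.6]
grip_width: 0.0402
pos [ 0.4536  0.0081 -0.006 ] yawY 105.9 turn 0.0 travel [-0.1  -0.24 -2.6 ] w 0.04 F [0.7 0.9 1. ] t 7.9 j6 -106.38542792577016
```

View pics/g6.png

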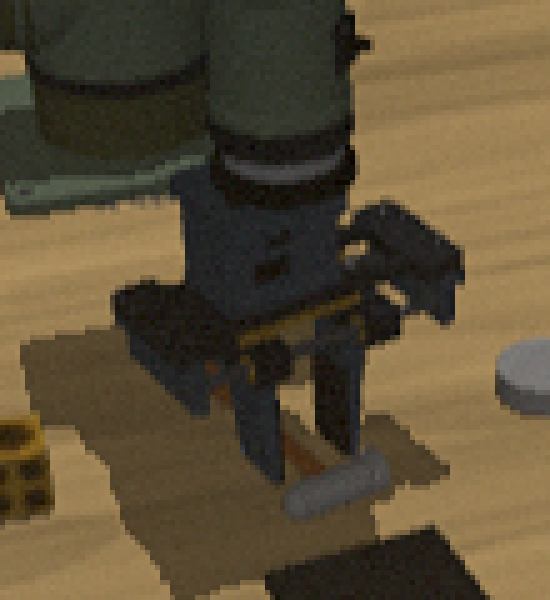

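```bash
python3 -c "
from h import *
s=cam('scene')
for z in(0,.005,.01,.015,.02): print(z,ray(s,303.2,203.6,z)[:2].round(4),ray(s,296,206.4,z)[:2].round(4),ray(s,310.4,201,z)[:2].round(4))
"
```

```text
0 [0.457  0.0176] [ 0.4632 -0.0055] [0.4515 0.0407]
0.005 [0.4635 0.0159] [ 0.4697 -0.007 ] [0.4582 0.0389]
0.01 [0.4701 0.0142] [ 0.4763 -0.0084] [0.4648 0.0371]
0.015 [0.4767 0.0126] [ 0.4828 -0.0099] [0.4714 0.0352]
0.02 [0.4833 0.0109] [ 0.4893 -0.0114] [0.478  0.0334]
```

```bash
python3 -m handwheel '[{"jaw":4,"travel":[0,-0.2,0.1],"turn":0},{"jaw":4,"travel":[0,0,0.1],"turn":0},{"jaw":4,"travel":[0,0,0.1],"turn":0},{"jaw":4,"travel":[0,0,0.1],"turn":0},{"jaw":4,"travel":[0,0,0],"turn":0},{"jaw":4,"travel":[0,0,0],"turn":0},{"jaw":0,"travel":[0,0,0],"turn":0},{"jaw":0,"travel":[0,0,0],"turn":0}]'
python3 -m handwheel '[{"jaw":0,"travel":[0,0,0],"turn":0},{"jaw":0,"travel":[0,0,0],"turn":0},{"jaw":0,"travel":[0,0,0],"turn":0},{"jaw":0,"travel":[0,0,0],"turn":0},{"jaw":0,"travel":[0,0,0],"turn":0},{"jaw":0,"travel":[0,0,0],"turn":0},{"jaw":0,"travel":[0,0,0],"turn":0},{"jaw":0,"travel":[0,0,0],"turn":0}]'

```

```text
time_s: 8.95
eef_pos: [0.4542, 0.0062, -0.01]
tcp_rot: [[-0.962, -0.275, 0.0], [-0.275, 0.962, 0.0], [-0.0, 0.0, -1.0]]
ft_force: [0.0, 0.3, -0.5]
grip_width: 0.0228
time_s: 9.95
eef_pos: [0.4541, 0.0063, -0.0101]
tcp_rot: [[-0.962, -0.275, -0.0], [-0.275, 0.962, 0.0], [0.0, 0.0, -1.0]]
ft_force: [-1.5, 0.4, 1.2]
grip_width: 0.0101
```

Gripped: the opening is 10 mm on the 11 mm handle. So the reported z reads about 3 cm too low. Lifting and swinging it round.

```bash
python3 -m handwheel '[{"jaw":0,"travel":[0,0,-1],"turn":0},{"jaw":0,"travel":[0,0,-2],"turn":0},{"jaw":0,"travel":[0,0,-3],"turn":0},{"jaw":0,"travel":[0,0,0],"turn":5.1},{"jaw":0,"travel":[0,0,0],"turn":5.2},{"jaw":0,"travel":[0,0,0],"turn":0},{"jaw":0,"travel":[0,0,0],"turn":0},{"jaw":0,"travel":[0,0,0],"turn":0}]'
python3 -c "
from h import *
goal(.648,-.0815,.05,95.6)
s=cam('scene');crop(s,240,110,350,230,5,'g7.png')"
```

```text
time_s: 10.95
eef_pos: [0.4541, 0.0061, 0.0499]
tcp_rot: [[-0.995, -0.099, -0.0], [-0.099, 0.995, 0.0], [0.0, 0.0, -1.0]]
ft_force: [-0.2, -0.1, -1.4]
grip_width: 0.0101
pos [0.4541 0.0061 0.0499] yawY 95.7 turn 0.1 travel [-1.844e+01 -1.061e+01 -1.000e-02] w 0.0101 F [-0.2 -0.1 -1.4] t 10.95 j6 -96.36805056031466
```

View pics/g7.png

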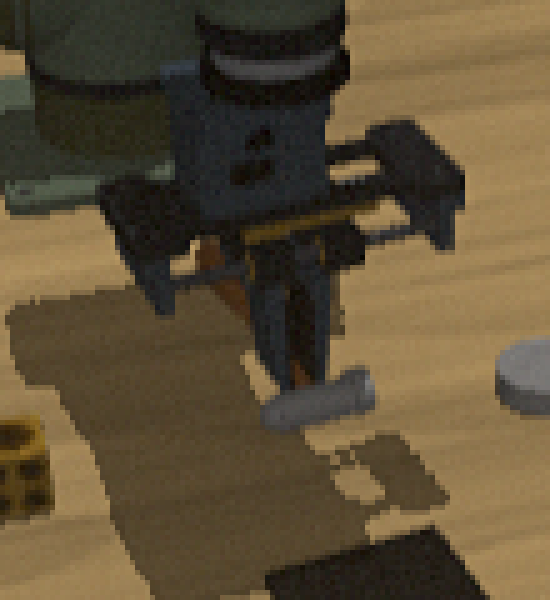

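```bash
python3 -m handwheel '[{"jaw":0,"travel":[-3,-1.7,0],"turn":0},{"jaw":0,"travel":[-4.2,-2.4,0],"turn":0},{"jaw":0,"travel":[-4.2,-2.4,0],"turn":0},{"jaw":0,"travel":[-4.2,-2.4,0],"turn":0},{"jaw":0,"travel":[-2.8,-1.7,0],"turn":0},{"jaw":0,"travel":[0,0,2],"turn":0},{"jaw":0,"travel":[0,0,1.5],"turn":0},{"jaw":0,"travel":[0,0,0],"turn":0}]'
python3 -c "
from h import *
goal(.648,-.0815,-.01,95.6)
s=cam('scene');crop(s,230,150,390,270,4.8,'g8.png')
t=cam('top');crop(t,290,140,390,240,6,'g9.png')"
```

```text
time_s: 12.0
eef_pos: [0.646, -0.0808, 0.0131]
tcp_rot: [[-0.995, -0.099, -0.004], [-0.099, 0.995, 0.001], [0.004, 0.001, -1.0]]
ft_force: [-0.8, -0.6, -1.9]
grip_width: 0.0106
pos [ 0.646  -0.0808  0.0131] yawY 95.7 turn 0.1 travel [-0.21 -0.09  2.31] w 0.0106 F [-0.8 -0.6 -1.9] t 12.0 j6 -103.81664389725223
```

View pics/g8.png

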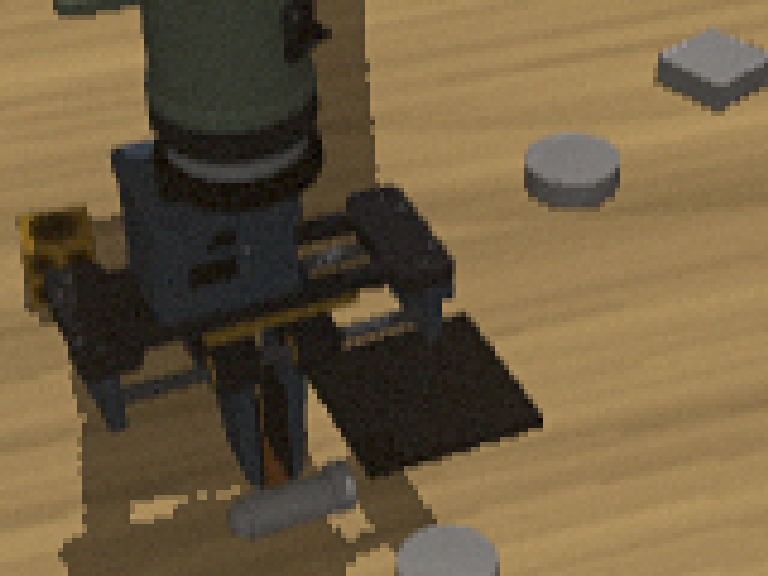

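View pics/g9.png

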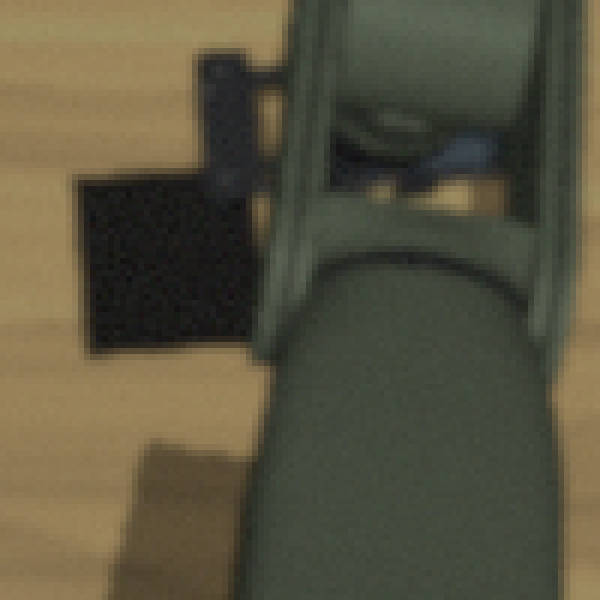

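```bash
python3 -m handwheel '[{"jaw":0,"travel":[-0.2,-0.1,0.6],"turn":0},{"jaw":0,"travel":[0,0,0.5],"turn":0},{"jaw":0,"travel":[0,0,0.4],"turn":0},{"jaw":0,"travel":[0,0,0.2],"turn":0},{"jaw":0,"travel":[0,0,0.2],"turn":0},{"jaw":0,"travel":[0,0,0.1],"turn":0},{"jaw":0,"travel":[0,0,0],"turn":0},{"jaw":0,"travel":[0,0,0],"turn":0}]'
python3 -c "
from h import *
goal(.648,-.0815,-.01,95.6)
s=cam('scene');crop(s,230,150,390,270,4.8,'g10.png')
print(ray(s,290.4,254,.034),proj(s,[.684,-.078,.011]),(proj(s,[.684,-.078,.011])-[230,150])*4.8)"
```

```text
time_s: 13.1
eef_pos: [0.6499, -0.082, -0.005]
tcp_rot: [[-0.995, -0.098, 0.0], [-0.098, 0.995, 0.0], [-0.0, 0.0, -1.0]]
ft_force: [-0.5, 0.1, -2.5]
grip_width: 0.0102
pos [ 0.6499 -0.082  -0.005 ] yawY 95.6 turn 0.0 travel [0.18 0.06 0.5 ] w 0.0102 F [-0.5  0.1 -2.5] t 13.1 j6 -103.85182013524724
[ 0.68249157 -0.07606311  0.034     ] [290.3416779  261.71034933] [289.64005392 536.20967676]
```

View pics/g10.png

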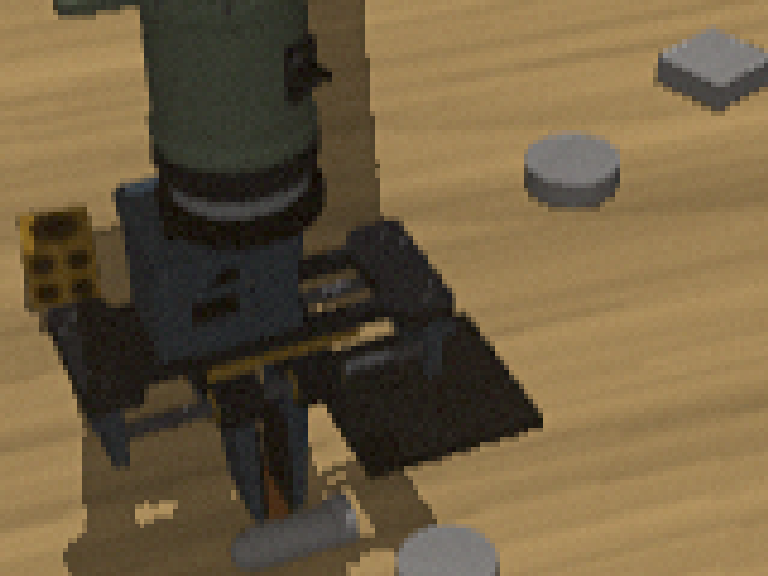

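```bash
python3 -m handwheel '[{"jaw":0,"travel":[0,0,0.1],"turn":0},{"jaw":0,"travel":[0,0,0.1],"turn":0},{"jaw":0,"travel":[0,0,0.1],"turn":0},{"jaw":0,"travel":[0,0,0.1],"turn":0},{"jaw":0,"travel":[0,0,0],"turn":0},{"jaw":3,"travel":[0,0,0],"turn":0},{"jaw":3,"travel":[0,0,0],"turn":0},{"jaw":3,"travel":[0,0,0],"turn":0}]'
python3 -c "
from h import *
goal(.648,-.0815,-.01,95.6)"
```

```text
time_s: 14.15
eef_pos: [0.65, -0.082, -0.0088]
tcp_rot: [[-0.995, -0.098, 0.001], [-0.098, 0.995, -0.0], [-0.001, -0.0, -1.0]]
ft_force: [0.5, -0.0, 0.4]
grip_width: 0.0296
pos [ 0.65   -0.082  -0.0088] yawY 95.7 turn 0.1 travel [0.2  0.07 0.12] w 0.0296 F [ 0.5 -0.   0.4] t 14.15 j6 -103.85063350141574
```

```bash
python3 -m handwheel '[{"jaw":3,"travel":[0,0,-2],"turn":0},{"jaw":3,"travel":[0,0,-4],"turn":0},{"jaw":3,"travel":[0,0,-5],"turn":0},{"jaw":8.2,"travel":[0,0,0],"turn":-9.4},{"jaw":8.2,"travel":[0,0,0],"turn":-9.4},{"jaw":8.2,"travel":[0,0,0],"turn":0},{"jaw":8.2,"travel":[0,0,0],"turn":0},{"jaw":8.2,"travel":[0,0,0],"turn":0}]'
python3 -c "
from h import *
goal(.339,.3028,.05,114.5)
"
```

```text
time_s: 15.15
eef_pos: [0.6497, -0.082, 0.1007]
tcp_rot: [[-0.911, -0.413, -0.0], [-0.413, 0.911, 0.0], [0.0, 0.0, -1.0]]
ft_force: [-0.7, -0.5, 1.1]
grip_width: 0.0772
pos [ 0.6497 -0.082   0.1007] yawY 114.4 turn -0.1 travel [12.32 47.9   5.09] w 0.0772 F [-0.7 -0.5  1.1] t 15.15 j6 -122.57977402074178
```

```bash
python3 -m handwheel '[{"jaw":8.2,"travel":[1,4,0],"turn":0},{"jaw":8.2,"travel":[1.4,5.5,0],"turn":0},{"jaw":8.2,"travel":[1.4,5.5,0],"turn":0},{"jaw":8.2,"travel":[1.4,5.5,0],"turn":0},{"jaw":8.2,"travel":[1.4,5.5,0],"turn":0},{"jaw":8.2,"travel":[1.4,5.5,0],"turn":0},{"jaw":8.2,"travel":[1.4,5.5,0],"turn":0},{"jaw":8.2,"travel":[1.4,5.4,0],"turn":0}]'
python3 -m handwheel '[{"jaw":8.2,"travel":[1.4,5.5,0],"turn":0},{"jaw":8.2,"travel":[0,0,2],"turn":0},{"jaw":8.2,"travel":[0,0,3],"turn":0},{"jaw":8.2,"travel":[0,0,2],"turn":0},{"jaw":8.2,"travel":[0,0,0],"turn":0},{"jaw":8.2,"travel":[0,0,0],"turn":0},{"jaw":8.2,"travel":[0,0,0],"turn":0},{"jaw":8.2,"travel":[0,0,0],"turn":0}]'
python3 -c "
from h import *
goal(.339,.3028,-.011,114.5)
s=cam('scene');crop(s,320,90,440,190,6,'b1.png')
t=cam('top');crop(t,190,140,390,290,4,'b2.png')"
```

```text
time_s: 16.15
eef_pos: [0.3749, 0.2607, 0.1012]
tcp_rot: [[-0.911, -0.413, 0.001], [-0.413, 0.911, 0.001], [-0.001, 0.0, -1.0]]
ft_force: [1.3, 0.2, -0.6]
grip_width: 0.082
time_s: 17.15
eef_pos: [0.3409, 0.3038, 0.0316]
tcp_rot: [[-0.91, -0.414, 0.001], [-0.414, 0.91, 0.001], [-0.001, 0.0, -1.0]]
ft_force: [-0.5, -1.1, 0.9]
grip_width: 0.082
pos [0.3409 0.3038 0.0316] yawY 114.4 turn -0.1 travel [ 0.22 -0.02  4.26] w 0.082 F [-0.5 -1.1  0.9] t 17.15 j6 -74.17178890089446
```

View pics/b1.png

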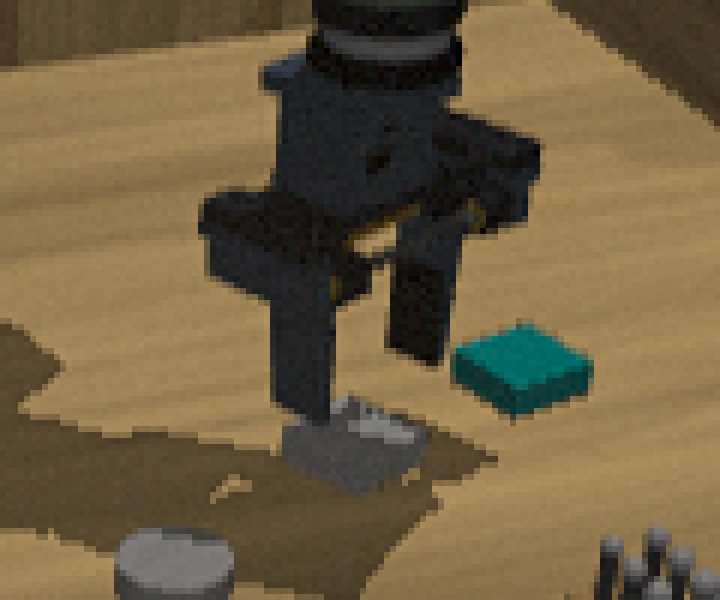

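View pics/b2.png

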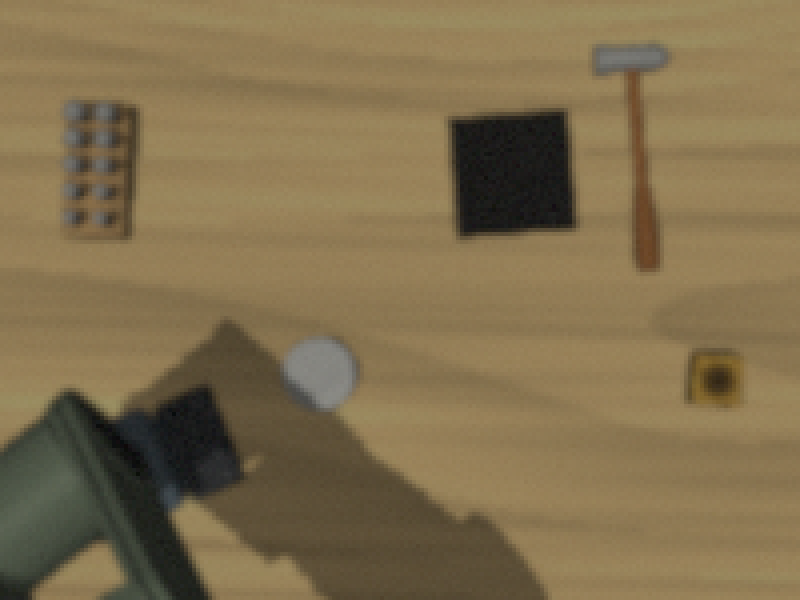

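The hammer lies parallel on the far side (head crop 630,58). The block is under the gripper, so I'll check alignment.

```bash
python3 -c "
from h import *
s=cam('scene')
for z in(.03,.038,.045,.05): print(z,((proj(s,[.3556,.3105,z])-[320,90])*6).round(0),ray(s,320+368/6,90+391/6,z).round(3))
print(((proj(s,[.339,.3028,.02])-[320,90])*6).round(0))
"
python3 -m handwheel '[{"jaw":8.2,"travel":[0.2,0,1],"turn":0},{"jaw":8.2,"travel":[0,0,0.5],"turn":0},{"jaw":8.2,"travel":[0,0,0.5],"turn":0},{"jaw":8.2,"travel":[0,0,0],"turn":0},{"jaw":8.2,"travel":[0,0,0],"turn":0},{"jaw":8.2,"travel":[0,0,0],"turn":0},{"jaw":8.2,"travel":[0,0,0],"turn":0},{"jaw":8.2,"travel":[0,0,0],"turn":0}]'
python3 -c "
from h import *
s=cam('scene');crop(s,320,90,440,190,6,'b3.png')"
```

```text
0.03 [375. 423.] [0.324 0.321 0.03 ]
0.038 [376. 410.] [0.336 0.315 0.038]
0.045 [377. 398.] [0.347 0.309 0.045]
0.05 [378. 390.] [0.355 0.305 0.05 ]
[348. 426.]
time_s: 18.3
eef_pos: [0.3387, 0.3028, 0.0111]
tcp_rot: [[-0.91, -0.414, 0.0], [-0.414, 0.91, 0.0], [-0.0, 0.0, -1.0]]
ft_force: [0.7, 0.4, 0.5]
grip_width: 0.0821
```

View pics/b3.png

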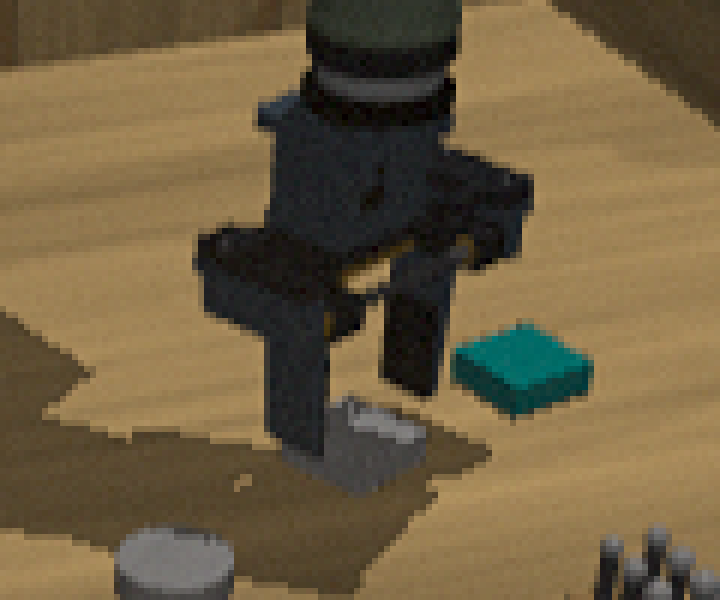

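```bash
python3 -m handwheel '[{"jaw":8.2,"travel":[0,0,0.5],"turn":0},{"jaw":8.2,"travel":[0,0,0.5],"turn":0},{"jaw":8.2,"travel":[0,0,0.5],"turn":0},{"jaw":8.2,"travel":[0,0,0.2],"turn":0},{"jaw":8.2,"travel":[0,0,0.1],"turn":0},{"jaw":8.2,"travel":[0,0,0.1],"turn":0},{"jaw":8.2,"travel":[0,0,0],"turn":0},{"jaw":8.2,"travel":[0,0,0],"turn":0}]'
python3 -c "
from h import *
goal(.339,.3028,-.011,114.5)
s=cam('scene');crop(s,320,90,440,190,6,'b4.png')"
```

```text
time_s: 19.35
eef_pos: [0.3387, 0.3028, -0.0079]
tcp_rot: [[-0.91, -0.414, 0.0], [-0.414, 0.91, 0.0], [-0.0, 0.0, -1.0]]
ft_force: [-0.3, -1.0, 1.0]
grip_width: 0.082
pos [ 0.3387  0.3028 -0.0079] yawY 114.4 turn -0.1 travel [-0.02 -0.01  0.31] w 0.082 F [-0.3 -1.   1. ] t 19.35 j6 -74.10900833425353
```

View pics/b4.png

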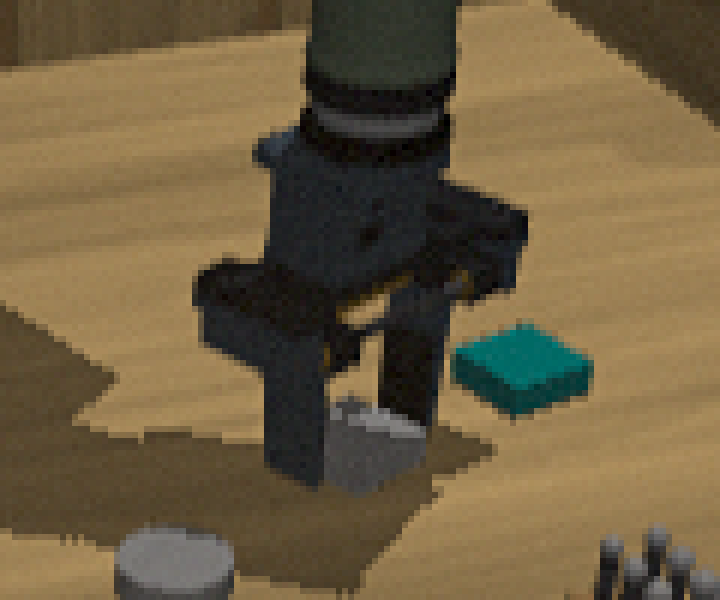

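```bash
python3 -m handwheel '[{"jaw":4,"travel":[0,0,0],"turn":0},{"jaw":4,"travel":[0,0,0],"turn":0},{"jaw":4,"travel":[0,0,0],"turn":0},{"jaw":4,"travel":[0,0,0],"turn":0},{"jaw":4,"travel":[0,0,0],"turn":0},{"jaw":4,"travel":[0,0,0],"turn":0},{"jaw":4,"travel":[0,0,0],"turn":0},{"jaw":4,"travel":[0,0,-0.5],"turn":0}]'
python3 -m handwheel '[{"jaw":4,"travel":[0,0,-1],"turn":0},{"jaw":4,"travel":[0,0,-2],"turn":0},{"jaw":4,"travel":[0,0,-3],"turn":0},{"jaw":4,"travel":[0,0,0],"turn":9.4},{"jaw":4,"travel":[0,0,0],"turn":9.4},{"jaw":4,"travel":[0,0,0],"turn":0},{"jaw":4,"travel":[0,0,0],"turn":0},{"jaw":4,"travel":[0,0,0],"turn":0}]'
python3 -c "
from h import *
goal(.591,.0155,.06,95.6)
s=cam('scene');crop(s,320,90,440,190,6,'b5.png')"
```

```text
time_s: 20.4
eef_pos: [0.3378, 0.3016, -0.0036]
tcp_rot: [[-0.91, -0.414, -0.002], [-0.414, 0.91, -0.002], [0.003, -0.001, -1.0]]
ft_force: [-0.9, -0.6, -3.1]
grip_width: 0.0558
time_s: 21.4
eef_pos: [0.3386, 0.3026, 0.0569]
tcp_rot: [[-0.995, -0.1, -0.0], [-0.1, 0.995, -0.0], [0.0, -0.0, -1.0]]
ft_force: [-0.6, 0.2, -4.4]
grip_width: 0.0558
pos [0.3386 0.3026 0.0569] yawY 95.7 turn 0.1 travel [-22.32 -31.04  -0.3 ] w 0.0558 F [-0.6  0.2 -4.4] t 21.4 j6 -55.38176368155209
```

View pics/b5.png

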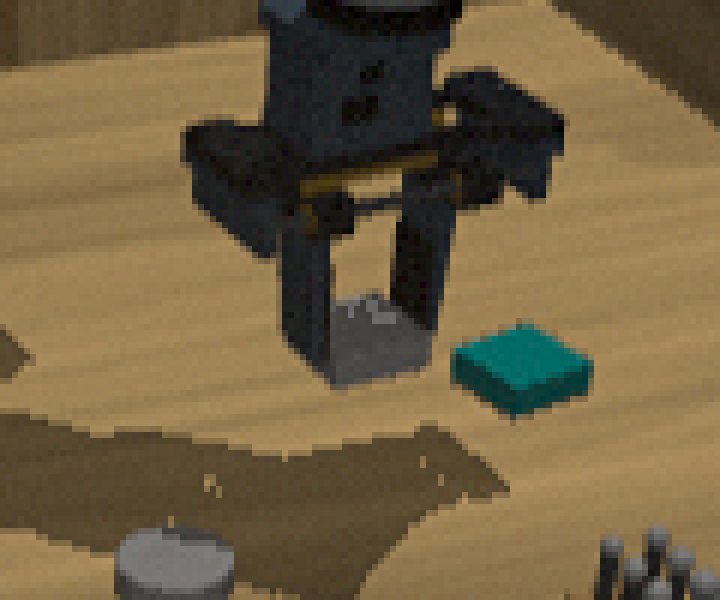

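Held (55.8 mm) and level. Carrying it to the pad.

```bash
python3 -m handwheel '[{"jaw":4,"travel":[-2,-2.8,0],"turn":0},{"jaw":4,"travel":[-3.1,-4.3,0],"turn":0},{"jaw":4,"travel":[-3.1,-4.3,0],"turn":0},{"jaw":4,"travel":[-3.1,-4.3,0],"turn":0},{"jaw":4,"travel":[-3.1,-4.3,0],"turn":0},{"jaw":4,"travel":[-3.1,-4.3,0],"turn":0},{"jaw":4,"travel":[-3,-4.2,0],"turn":0},{"jaw":4,"travel":[-1.8,-2.5,0],"turn":0}]'
python3 -m handwheel '[{"jaw":4,"travel":[0,0,0],"turn":0},{"jaw":4,"travel":[0,0,1.5],"turn":0},{"jaw":4,"travel":[0,0,1.5],"turn":0},{"jaw":4,"travel":[0,0,1],"turn":0},{"jaw":4,"travel":[0,0,0.5],"turn":0},{"jaw":4,"travel":[0,0,0],"turn":0},{"jaw":4,"travel":[0,0,0],"turn":0},{"jaw":4,"travel":[0,0,0],"turn":0}]'
python3 -c "
from h import *
goal(.591,.0155,.0,95.6)
s=cam('scene');crop(s,260,160,380,260,6,'b6.png')
E=np.array([np.cos(np.radians(5.6)),np.sin(np.radians(5.6))]);F=np.array([-E[1],E[0]]);p0=np.array([.591,.0155])
z=.012
for a,b in((1,1),(1,-1)):
  q=p0+.028*a*E+.028*b*F; print('expect corner if bottom z .02',((proj(s,[*q,.02])-[260,160])*6).round(0),'z.008',((proj(s,[*q,.008])-[260,160])*6).round(0))
"
```

```text
time_s: 22.45
eef_pos: [0.5927, 0.014, 0.0566]
tcp_rot: [[-0.995, -0.097, 0.001], [-0.097, 0.995, -0.0], [-0.0, -0.0, -1.0]]
ft_force: [-0.4, 0.8, -4.4]
grip_width: 0.0557
time_s: 23.45
eef_pos: [0.5915, 0.0162, 0.0124]
tcp_rot: [[-0.995, -0.098, 0.001], [-0.098, 0.995, 0.0], [-0.001, -0.0, -1.0]]
ft_force: [-0.0, 0.5, -3.9]
grip_width: 0.0556
pos [0.5915 0.0162 0.0124] yawY 95.6 turn 0.0 travel [ 0.06 -0.06  1.24] w 0.0556 F [-0.   0.5 -3.9] t 23.45 j6 -95.19819798937242
expect corner if bottom z .02 [424. 421.] z.008 [424. 443.]
expect corner if bottom z .02 [302. 457.] z.008 [303. 479.]
```

View pics/b6.png

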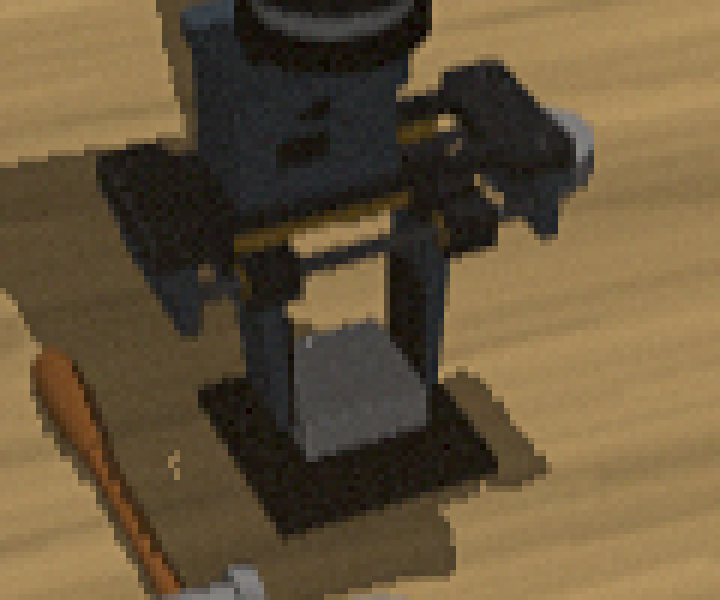

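The block's lower corners (308,460) and (430,422) are within 1 px of expectation. Lowering.

```bash
python3 -m handwheel '[{"jaw":4,"travel":[0,0,0.4],"turn":0},{"jaw":4,"travel":[0,0,0.3],"turn":0},{"jaw":4,"travel":[0,0,0.2],"turn":0},{"jaw":4,"travel":[0,0,0.1],"turn":0},{"jaw":4,"travel":[0,0,0.1],"turn":0},{"jaw":4,"travel":[0,0,0.1],"turn":0},{"jaw":4,"travel":[0,0,0],"turn":0},{"jaw":4,"travel":[0,0,0],"turn":0}]'
python3 -c "
from h import *
goal(.591,.0155,.0,95.6)
s=cam('scene');crop(s,260,160,380,260,6,'b7.png')"
```

```text
time_s: 24.5
eef_pos: [0.5912, 0.0162, 0.0001]
tcp_rot: [[-0.995, -0.098, 0.0], [-0.098, 0.995, 0.0], [-0.0, 0.0, -1.0]]
ft_force: [-0.1, 0.3, -3.9]
grip_width: 0.0554
pos [5.912e-01 1.620e-02 1.000e-04] yawY 95.7 turn 0.1 travel [ 0.03 -0.07  0.01] w 0.0554 F [-0.1  0.3 -3.9] t 24.5 j6 -95.20243180635914
```

View pics/b7.png

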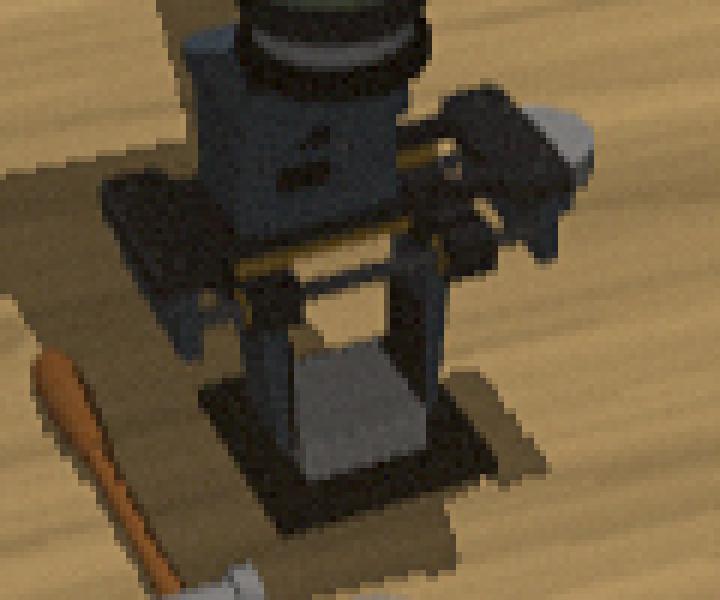

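```bash
python3 -m handwheel '[{"jaw":4,"travel":[0,0,0.1],"turn":0},{"jaw":4,"travel":[0,0,0.1],"turn":0},{"jaw":4,"travel":[0,0,0],"turn":0},{"jaw":7,"travel":[0,0,0],"turn":0},{"jaw":7,"travel":[0,0,0],"turn":0},{"jaw":7,"travel":[0,0,-1],"turn":0},{"jaw":7,"travel":[0,0,-4],"turn":0},{"jaw":7,"travel":[0,0,-5],"turn":0}]'
python3 -c "
from h import *
goal(.4237,-.1505,.05,90.9)"
```

```text
time_s: 25.55
eef_pos: [0.5905, 0.0162, 0.0986]
tcp_rot: [[-0.995, -0.098, -0.002], [-0.098, 0.995, 0.0], [0.002, 0.0, -1.0]]
ft_force: [0.9, -0.7, 0.2]
grip_width: 0.0698
pos [0.5905 0.0162 0.0986] yawY 95.7 turn 4.8 travel [ 16.93 -16.41   4.89] w 0.0698 F [ 0.9 -0.7  0.2] t 25.55 j6 -95.19905729840882
```

```bash
python3 - <<'E'
from h import *
t=cam("top");s=cam("scene");crop(s,225,185,260,220,16,"q1.png");crop(t,350,220,385,250,16,"q2.png")
for p in [(.02,.02),(.02,-.02),(-.02,-.02),(-.02,.02)]:
    q=[.4237+p[0],-.1505+p[1]]
    print(((proj(s,[*q,.04])-[225,185])*16).round(0),((proj(s,[*q,0])-[225,185])*16).round(0),((proj(t,[*q,.04])-[350,220])*16).round(0))
E
```

```text
[390. 233.] [417. 418.] [198. 128.]
[155. 278.] [188. 464.] [397. 133.]
[123. 150.] [155. 333.] [395. 333.]
[351. 107.] [378. 290.] [195. 329.]
```

View pics/q1.png

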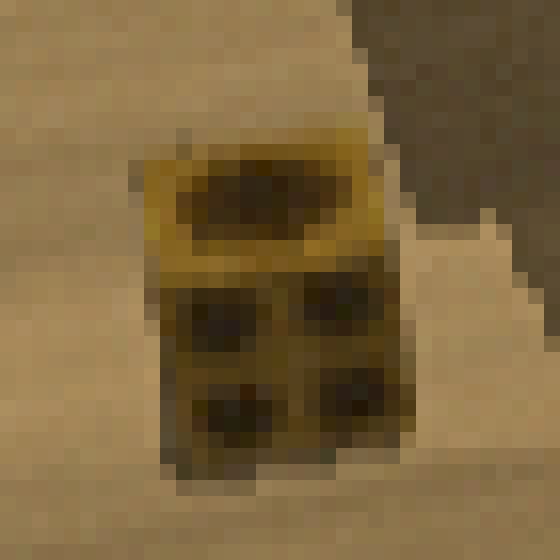

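View pics/q2.png

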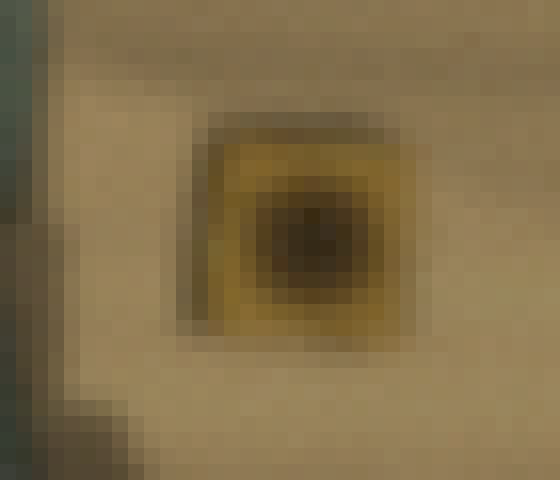

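```bash
python3 -c "
from h import *
goal(.4228,-.1512,-.006,88.0)"
```

```text
pos [0.5954 0.0162 0.1043] yawY 95.7 turn 7.7 travel [ 16.8  -17.32  10.84] w 0.0697 F [ 0.4 -0.3 -0.2] t 25.65 j6 -95.20086243724688
```

```bash
python3 -m handwheel '[{"jaw":7,"travel":[0,0,0],"turn":7.7},{"jaw":7,"travel":[3.4,-3.5,0],"turn":0},{"jaw":7,"travel":[3.4,-3.5,0],"turn":0},{"jaw":7,"travel":[3.4,-3.5,0],"turn":0},{"jaw":7,"travel":[3.4,-3.5,0],"turn":0},{"jaw":7,"travel":[3.2,-3.3,2],"turn":0},{"jaw":7,"travel":[0,0,2],"turn":0},{"jaw":7,"travel":[0,0,0],"turn":0}]'
python3 -c "
from h import *
s=cam('scene');crop(s,200,110,300,230,5,'q3.png')
goal(.4228,-.1512,-.006,88.0)"
```

```text
time_s: 26.65
eef_pos: [0.4156, -0.1506, 0.057]
tcp_rot: [[-0.999, 0.037, -0.003], [0.037, 0.999, 0.001], [0.003, 0.001, -1.0]]
ft_force: [0.1, -0.6, -0.6]
grip_width: 0.0701
pos [ 0.4168 -0.1506  0.0578] yawY 87.9 turn -0.1 travel [-0.61 -0.04  6.38] w 0.0701 F [ 0.2 -1.   0.3] t 26.7 j6 -109.30666617147543
```

View pics/q3.png

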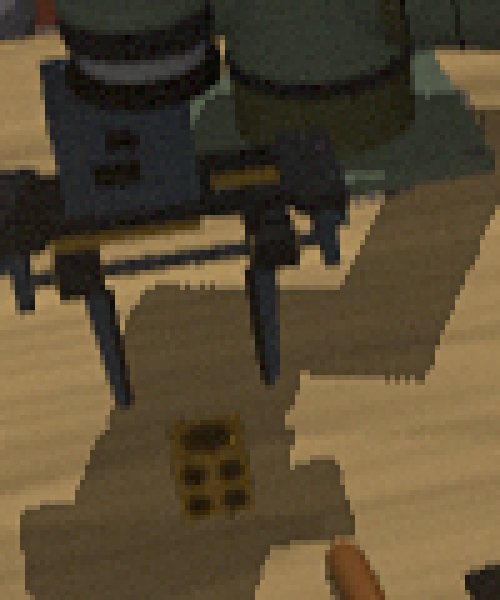

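```bash
python3 -m handwheel '[{"jaw":7,"travel":[-0.4,0,0],"turn":0},{"jaw":7,"travel":[0,0,2],"turn":0},{"jaw":7,"travel":[0,0,2],"turn":0},{"jaw":7,"travel":[0,0,1.2],"turn":0},{"jaw":7,"travel":[0,0,0.8],"turn":0},{"jaw":7,"travel":[0,0,0.4],"turn":0},{"jaw":7,"travel":[0,0,0],"turn":0},{"jaw":7,"travel":[0,0,0],"turn":0}]'
python3 -c "
from h import *
s=cam('scene');crop(s,200,130,300,250,5,'q4.png')
goal(.4228,-.1512,-.006,88.0)"
```

```text
time_s: 27.7
eef_pos: [0.4214, -0.151, -0.0057]
tcp_rot: [[-0.999, 0.036, 0.001], [0.036, 0.999, -0.0], [-0.001, -0.0, -1.0]]
ft_force: [0.0, -0.2, 0.9]
grip_width: 0.0699
pos [ 0.4213 -0.151  -0.0057] yawY 87.9 turn -0.1 travel [-0.15 -0.02  0.03] w 0.0696 F [-0.2  0.1  0.3] t 27.75 j6 -109.14025290816663
```

View pics/q4.png

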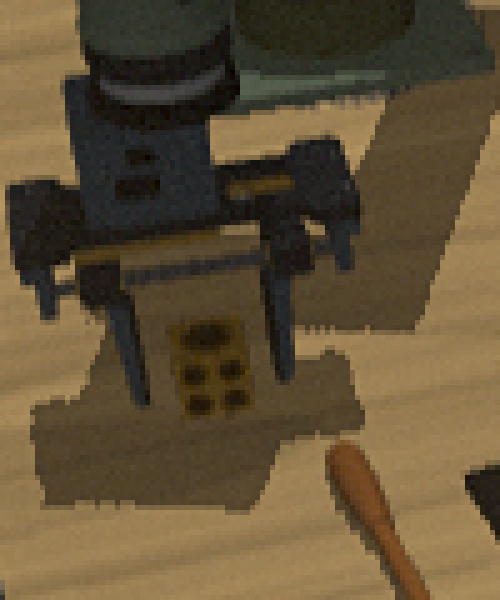

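Cube sits between the jaws; gripping.

```bash
python3 -m handwheel '[{"jaw":3,"travel":[-0.1,0,0],"turn":0},{"jaw":3,"travel":[0,0,0],"turn":0},{"jaw":3,"travel":[0,0,0],"turn":0},{"jaw":3,"travel":[0,0,0],"turn":0},{"jaw":3,"travel":[0,0,0],"turn":0},{"jaw":3,"travel":[0,0,0],"turn":0},{"jaw":3,"travel":[0,0,0],"turn":0},{"jaw":3,"travel":[0,0,0],"turn":0}]'
python3 -m handwheel '[{"jaw":3,"travel":[0,0,-1],"turn":0},{"jaw":3,"travel":[0,0,-2],"turn":0},{"jaw":3,"travel":[0,0,-3],"turn":0},{"jaw":3,"travel":[0,0,-3],"turn":0},{"jaw":3,"travel":[0,0,0],"turn":-7.7},{"jaw":3,"travel":[0,0,0],"turn":0},{"jaw":3,"travel":[0,0,0],"turn":0},{"jaw":3,"travel":[0,0,0],"turn":0}]'
python3 - <<'E'
from h import *
t=cam("top");s=cam("scene");crop(s,200,110,300,230,5,'q5.png');crop(t,300,160,340,210,12,"q6.png")
img=t["image"]
ct,px=blob(img,(306,172,332,196),"grey");P,r=rect(t,px,.028);print("block top",r,P.mean(0),len(px))
ct,px=blob(img,(295,160,342,205),"black");P,r=rect(t,ct,.008);print("pad",r)
goal(.591,.0155,.083,95.6)
E
```

```text
time_s: 28.75
eef_pos: [0.4219, -0.1507, -0.006]
tcp_rot: [[-0.999, 0.036, -0.0], [0.036, 0.999, 0.0], [0.0, 0.0, -1.0]]
ft_force: [-1.2, 1.9, 2.1]
grip_width: 0.0397
time_s: 29.75
eef_pos: [0.4216, -0.1507, 0.0834]
tcp_rot: [[-0.995, -0.097, -0.001], [-0.097, 0.995, 0.0], [0.001, 0.001, -1.0]]
ft_force: [0.2, 0.2, -5.9]
grip_width: 0.0399
block top ((591.89794921875, 14.485095977783203), (60.41476821899414, 60.18700408935547), 5.8987135887146) [0.59184959 0.01438716] 336
pad ((589.238525390625, 15.320075988769531), (94.07093811035156, 92.70390319824219), 5.87288761138916)
pos [ 0.4218 -0.1508  0.0836] yawY 95.6 turn 0.0 travel [-18.46  14.9    0.05] w 0.0402 F [ 0.4 -0.3 -5.3] t 29.85 j6 -116.7628304049247
```

View pics/q5.png

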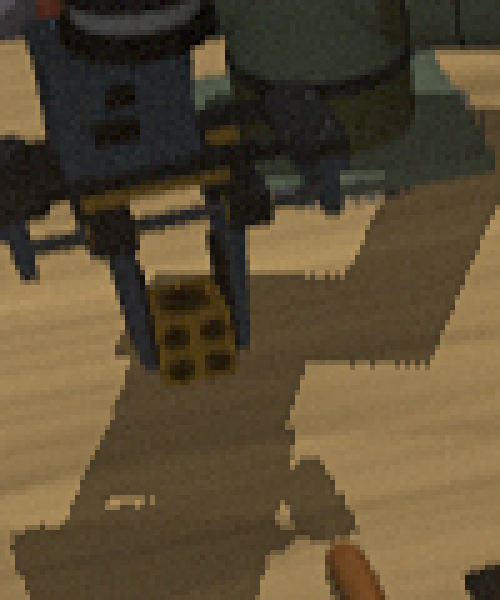

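View pics/q6.png

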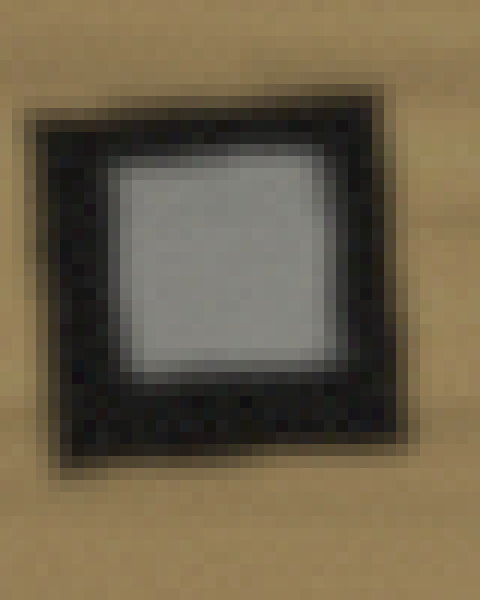

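The block is square on the pad, about 3 mm off centre. The cube is held at 40 mm. Carrying it over.

```bash
python3 -m handwheel '[{"jaw":3,"travel":[-2,1.6,0],"turn":0},{"jaw":3,"travel":[-3.7,3,0],"turn":0},{"jaw":3,"travel":[-3.7,3,0],"turn":0},{"jaw":3,"travel":[-3.7,3,0],"turn":0},{"jaw":3,"travel":[-3.7,3,0],"turn":0},{"jaw":3,"travel":[-1.6,1.3,0],"turn":0},{"jaw":3,"travel":[0,0,0],"turn":0},{"jaw":3,"travel":[0,0,2],"turn":0}]'
python3 -m handwheel '[{"jaw":3,"travel":[0,0,1.5],"turn":0},{"jaw":3,"travel":[0,0,1],"turn":0},{"jaw":3,"travel":[0,0,0.5],"turn":0},{"jaw":3,"travel":[0,0,0],"turn":0},{"jaw":3,"travel":[0,0,0],"turn":0},{"jaw":3,"travel":[0,0,0],"turn":0},{"jaw":3,"travel":[0,0,0],"turn":0},{"jaw":3,"travel":[0,0,0],"turn":0}]'
python3 -c "
from h import *
goal(.5908,.0150,.022,95.6)
s=cam('scene');crop(s,260,150,380,260,6,'q7.png')
E=np.array([np.cos(np.radians(5.7)),np.sin(np.radians(5.7))]);F=np.array([-E[1],E[0]]);p0=np.array([.5915,.0147])
for a,b in((1,1),(1,-1)):
  q=p0+.02*a*E+.02*b*F; print([((proj(s,[*q,z])-[260,150])*6).round(0) for z in (.04,.036,.028)])
"
```

```text
time_s: 30.85
eef_pos: [0.5907, 0.0148, 0.0647]
tcp_rot: [[-0.995, -0.098, 0.002], [-0.098, 0.995, -0.001], [-0.002, -0.001, -1.0]]
ft_force: [-0.6, -0.3, -6.1]
grip_width: 0.04
time_s: 31.85
eef_pos: [0.5905, 0.0156, 0.0341]
tcp_rot: [[-0.995, -0.098, 0.0], [-0.098, 0.995, 0.0], [-0.0, 0.0, -1.0]]
ft_force: [0.3, -0.6, -5.8]
grip_width: 0.0399
pos [0.5905 0.0156 0.0341] yawY 95.7 turn 0.1 travel [-0.02 -0.06  1.21] w 0.0399 F [ 0.3 -0.6 -5.8] t 31.85 j6 -95.2655232476478
[array([398., 440.]), array([398., 447.]), array([398., 462.])]
[array([310., 465.]), array([310., 473.]), array([311., 487.])]
```

View pics/q7.png

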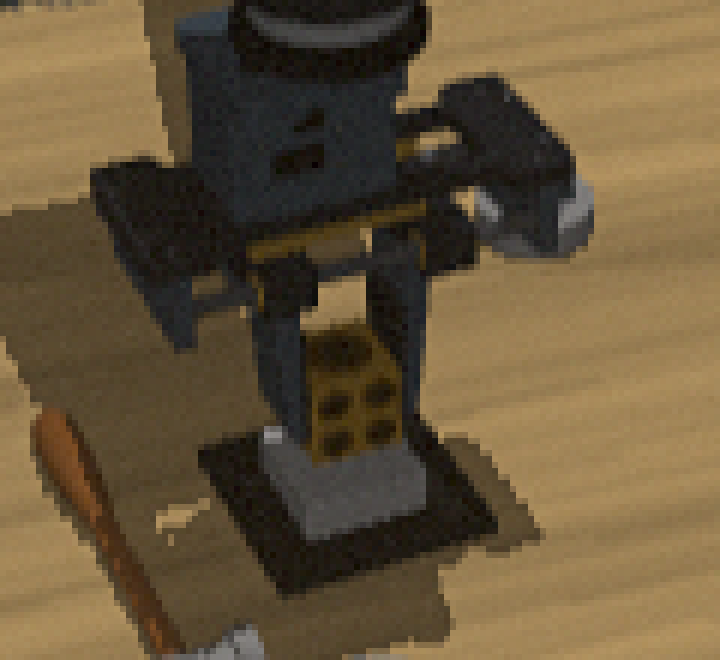

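```bash
python3 -m handwheel '[{"jaw":3,"travel":[0,0,0.4],"turn":0},{"jaw":3,"travel":[0,0,0.3],"turn":0},{"jaw":3,"travel":[0,0,0.2],"turn":0},{"jaw":3,"travel":[0,0,0.1],"turn":0},{"jaw":3,"travel":[0,0,0.1],"turn":0},{"jaw":3,"travel":[0,0,0.1],"turn":0},{"jaw":3,"travel":[0,0,0.1],"turn":0},{"jaw":3,"travel":[0,0,0],"turn":0}]'
python3 -c "
from h import *
goal(.5908,.0150,.022,95.6)"
python3 -m handwheel '[{"jaw":3,"travel":[0,0,0],"turn":0},{"jaw":6,"travel":[0,0,0],"turn":0},{"jaw":6,"travel":[0,0,0],"turn":0},{"jaw":6,"travel":[0,0,0],"turn":0},{"jaw":6,"travel":[0,0,-1],"turn":0},{"jaw":6,"travel":[0,0,-3],"turn":0},{"jaw":6,"travel":[0,0,-4],"turn":0},{"jaw":6,"travel":[0,0,0],"turn":0}]'
python3 -c "
from h import *
goal(.332,-.2895,.05,90)
s=cam('scene');crop(s,160,150,360,270,4,'d1.png')"
```

```text
time_s: 32.9
eef_pos: [0.5906, 0.0156, 0.022]
tcp_rot: [[-0.995, -0.098, 0.001], [-0.098, 0.995, 0.0], [-0.001, 0.0, -1.0]]
ft_force: [-2.9, 0.9, 5.2]
grip_width: 0.0398
pos [0.5906 0.0156 0.022 ] yawY 95.6 turn 0.0 travel [-0.02 -0.06 -0.  ] w 0.0398 F [-2.9  0.9  5.2] t 32.9 j6 -95.26643666763705
time_s: 33.9
eef_pos: [0.5932, 0.0156, 0.105]
tcp_rot: [[-0.995, -0.098, 0.008], [-0.098, 0.995, 0.0], [-0.008, -0.001, -1.0]]
ft_force: [0.1, -0.5, 0.3]
grip_width: 0.0598
pos [0.5932 0.0156 0.105 ] yawY 95.7 turn 5.7 travel [ 26.17 -30.5    5.3 ] w 0.0598 F [ 0.1 -0.5  0.3] t 33.9 j6 -95.26333238456768
```

View pics/d1.png

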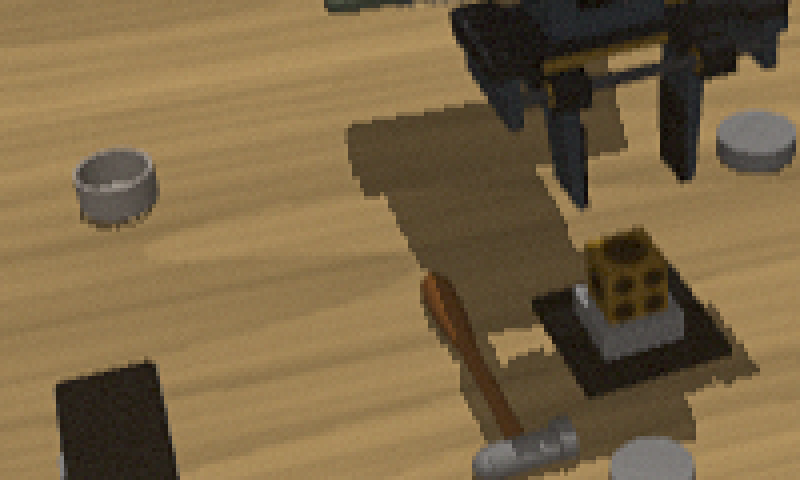

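Cube stands centred on the block. Next the dish (d1 crop 117,185).

```bash
python3 -c "
from h import *
goal(.332,-.2905,.05,65.7)"
python3 -m handwheel '[{"jaw":8.5,"travel":[0,0,0],"turn":10},{"jaw":8.5,"travel":[0,0,0],"turn":10},{"jaw":8.5,"travel":[0,0,0],"turn":10},{"jaw":8.5,"travel":[0,0,0],"turn":0},{"jaw":8.5,"travel":[0,0,0],"turn":0},{"jaw":8.5,"travel":[0,0,0],"turn":0},{"jaw":8.5,"travel":[0,0,0],"turn":0},{"jaw":8.5,"travel":[0,0,0],"turn":0}]'
python3 -c "
from h import *
goal(.332,-.2905,.05,65.7)"
```

```text
pos [0.5916 0.0156 0.1029] yawY 95.7 turn 30.0 travel [ 11.08 -38.58   5.25] w 0.0603 F [-1.5  0.4 -0.5] t 33.95 j6 -95.26459455857363
time_s: 34.95
eef_pos: [0.5904, 0.0155, 0.101]
tcp_rot: [[-0.911, 0.412, 0.0], [0.412, 0.911, 0.0], [-0.0, 0.0, -1.0]]
ft_force: [0.4, 1.3, -0.1]
grip_width: 0.0851
pos [0.5904 0.0155 0.101 ] yawY 65.7 turn -0.0 travel [ 10.96 -38.53   5.09] w 0.0851 F [ 0.4  1.3 -0.1] t 34.95 j6 -65.28404591505439
```

```bash
python3 -m handwheel '[{"jaw":8.5,"travel":[0.8,-3,0],"turn":0},{"jaw":8.5,"travel":[1.5,-5.3,0],"turn":0},{"jaw":8.5,"travel":[1.5,-5.3,0],"turn":0},{"jaw":8.5,"travel":[1.5,-5.3,0],"turn":0},{"jaw":8.5,"travel":[1.5,-5.3,0],"turn":0},{"jaw":8.5,"travel":[1.5,-5.3,0],"turn":0},{"jaw":8.5,"travel":[1.5,-5.2,0],"turn":0},{"jaw":8.5,"travel":[1.2,-3.8,0],"turn":0}]'
python3 -m handwheel '[{"jaw":8.5,"travel":[0,0,1],"turn":0},{"jaw":8.5,"travel":[0,0,2],"turn":0},{"jaw":8.5,"travel":[0,0,1],"turn":0},{"jaw":8.5,"travel":[0,0,0],"turn":0},{"jaw":8.5,"travel":[0,0,0],"turn":0},{"jaw":8.5,"travel":[0,0,0],"turn":0},{"jaw":8.5,"travel":[0,0,0],"turn":0},{"jaw":8.5,"travel":[0,0,0],"turn":0}]'
python3 -c "
from h import *
goal(.332,-.2905,-.006,65.7)
s=cam('scene');crop(s,140,110,260,220,6,'d2.png')"
```

```text
time_s: 35.95
eef_pos: [0.3301, -0.2913, 0.1012]
tcp_rot: [[-0.911, 0.413, 0.001], [0.413, 0.911, -0.001], [-0.001, -0.0, -1.0]]
ft_force: [0.9, -0.5, -0.2]
grip_width: 0.085
time_s: 36.95
eef_pos: [0.3316, -0.2899, 0.0611]
tcp_rot: [[-0.911, 0.412, 0.0], [0.412, 0.911, -0.0], [-0.0, -0.0, -1.0]]
ft_force: [-0.7, 0.3, -0.2]
grip_width: 0.0849
pos [ 0.3316 -0.2899  0.0611] yawY 65.6 turn -0.1 travel [-0.06 -0.03  6.71] w 0.0849 F [-0.7  0.3 -0.2] t 36.95 j6 -108.31882536341703
```

View pics/d2.png

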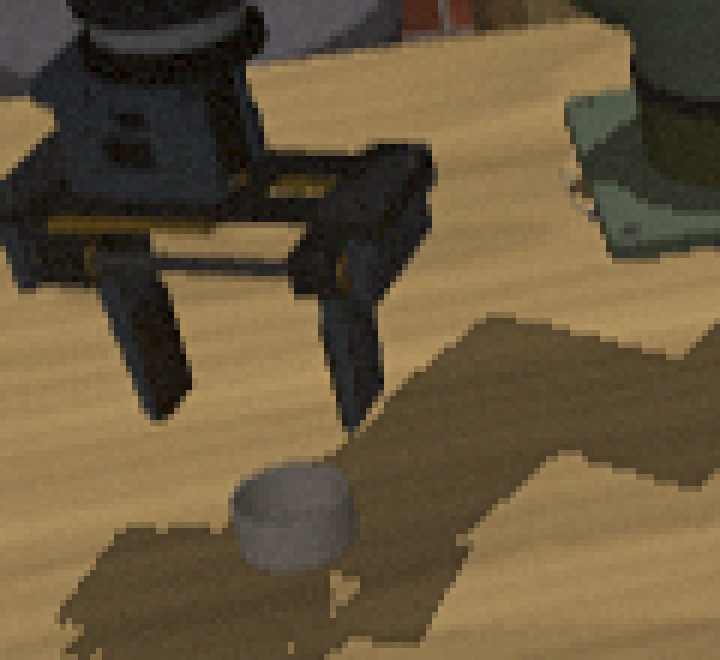

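```bash
python3 -c "
from h import *
s=cam('scene');f=lambda p:((proj(s,p)-[140,110])*6).round(0)
print('tcp line',[f([.3316,-.2899,z]) for z in(.074,.03,.0)])
y=np.array([.412,.911]);x=np.array([-.911,.412])
for sg in(1,-1):
  for w in (1,-1):
    q=np.array([.3316,-.2899])+sg*.0425*y+w*.016*x; print('inner tip',sg,w,f([*q,.074]))
print('dish rim centre from top meas',f([.332,-.2905,.03]),'rim L/R',[f([.332+.028*np.cos(a),-.2905+.028*np.sin(a),.03]) for a in np.radians([0,90,180,270])])
"
```

```text
tcp line [array([268., 411.]), array([288., 488.]), array([301., 539.])]
inner tip 1 1 [367. 397.]
inner tip 1 -1 [343. 434.]
inner tip -1 1 [195. 388.]
inner tip -1 -1 [167. 425.]
dish rim centre from top meas [286. 489.] rim L/R [array([290., 521.]), array([346., 478.]), array([283., 458.]), array([226., 500.])]
```

Fingertips and dish both match their projections. Going down and gripping.

```bash
python3 -m handwheel '[{"jaw":8.5,"travel":[0,0,2],"turn":0},{"jaw":8.5,"travel":[0,0,2],"turn":0},{"jaw":8.5,"travel":[0,0,1.5],"turn":0},{"jaw":8.5,"travel":[0,0,0.7],"turn":0},{"jaw":8.5,"travel":[0,0,0.3],"turn":0},{"jaw":8.5,"travel":[0,0,0],"turn":0},{"jaw":4,"travel":[0,0,0],"turn":0},{"jaw":4,"travel":[0,0,0],"turn":0}]'
python3 -m handwheel '[{"jaw":4,"travel":[0,0,0],"turn":0},{"jaw":4,"travel":[0,0,0],"turn":0},{"jaw":4,"travel":[0,0,0],"turn":0},{"jaw":4,"travel":[0,0,0],"turn":0},{"jaw":4,"travel":[0,0,-1],"turn":0},{"jaw":4,"travel":[0,0,-3],"turn":0},{"jaw":4,"travel":[0,0,-4],"turn":0},{"jaw":4,"travel":[0,0,-4],"turn":0}]'
python3 -c "
from h import *
goal(.586,.184,.115,65.7)
s=cam('scene');crop(s,140,80,260,220,5,'d3.png')"
```

```text
time_s: 38.05
eef_pos: [0.3317, -0.29, -0.0037]
tcp_rot: [[-0.911, 0.412, 0.001], [0.412, 0.911, -0.0], [-0.001, -0.0, -1.0]]
ft_force: [-0.3, -0.1, 0.9]
grip_width: 0.0678
time_s: 39.05
eef_pos: [0.3312, -0.2895, 0.1174]
tcp_rot: [[-0.911, 0.412, -0.0], [0.412, 0.911, 0.0], [0.0, 0.0, -1.0]]
ft_force: [0.5, -0.8, -1.0]
grip_width: 0.0543
pos [ 0.3312 -0.2895  0.1174] yawY 65.6 turn -0.1 travel [-3.74 53.64  0.25] w 0.0543 F [ 0.5 -0.8 -1. ] t 39.05 j6 -108.32054077667422
```

View pics/d3.png

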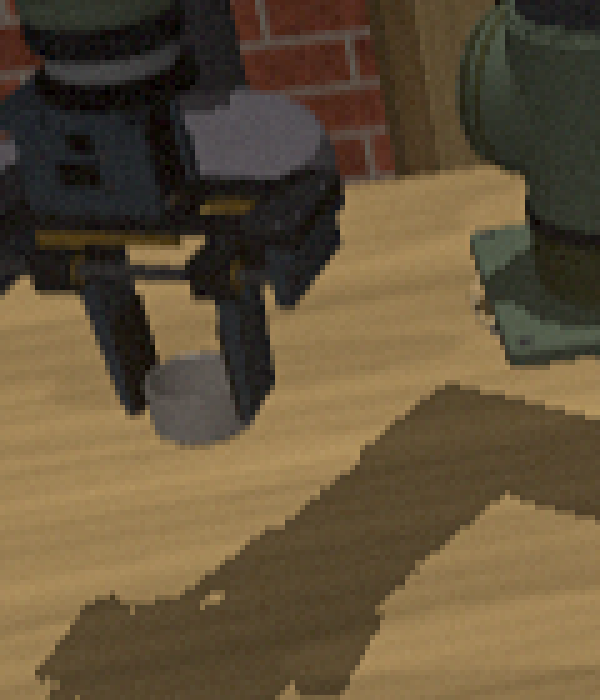

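```bash
python3 -m handwheel '[{"jaw":4,"travel":[-0.2,2.6,0],"turn":0},{"jaw":4,"travel":[-0.3,4.5,0],"turn":0},{"jaw":4,"travel":[-0.3,4.8,0],"turn":0},{"jaw":4,"travel":[-0.4,4.8,0],"turn":0},{"jaw":4,"travel":[-0.3,4.8,0],"turn":0},{"jaw":4,"travel":[-0.4,4.8,0],"turn":0},{"jaw":4,"travel":[-0.3,4.8,0],"turn":0},{"jaw":4,"travel":[-0.4,4.8,0],"turn":0}]'
python3 -m handwheel '[{"jaw":4,"travel":[-0.3,4.8,0],"turn":0},{"jaw":4,"travel":[-0.3,4.8,0],"turn":0},{"jaw":4,"travel":[-0.3,4.6,0],"turn":0},{"jaw":4,"travel":[-0.2,3.5,0],"turn":0},{"jaw":4,"travel":[0,0,0],"turn":0},{"jaw":4,"travel":[0,0,3],"turn":0},{"jaw":4,"travel":[0,0,3],"turn":0},{"jaw":4,"travel":[0,0,2],"turn":0}]'
python3 -c "
from h import *
goal(.5865,.1835,-.003,65.7)
"
```

```text
time_s: 40.1
eef_pos: [0.5035, 0.028, 0.1161]
tcp_rot: [[-0.911, 0.412, 0.0], [0.412, 0.911, -0.0], [-0.0, -0.0, -1.0]]
ft_force: [0.9, -0.5, -0.4]
grip_width: 0.055
time_s: 41.1
eef_pos: [0.5847, 0.1819, 0.0346]
tcp_rot: [[-0.911, 0.413, -0.003], [0.413, 0.911, -0.001], [0.002, -0.002, -1.0]]
ft_force: [0.1, -1.0, -0.9]
grip_width: 0.0546
pos [0.5847 0.1819 0.0346] yawY 65.6 turn -0.1 travel [-0.11  0.23  3.76] w 0.0546 F [ 0.1 -1.  -0.9] t 41.1 j6 -49.39507757171323
```

```bash
python3 -m handwheel '[{"jaw":4,"travel":[0,0.1,1],"turn":0},{"jaw":4,"travel":[0,0,1],"turn":0},{"jaw":4,"travel":[0,0,0.5],"turn":0},{"jaw":4,"travel":[0,0,0],"turn":0},{"jaw":4,"travel":[0,0,0],"turn":0},{"jaw":4,"travel":[0,0,0],"turn":0},{"jaw":4,"travel":[0,0,0],"turn":0},{"jaw":4,"travel":[0,0,0],"turn":0}]'
python3 -c "
from h import *
goal(.5865,.1835,-.003,65.7)
s=cam('scene');crop(s,310,150,430,250,6,'d4.png')
print([((proj(s,[.5865,.1835,z])-[310,150])*6).round(0) for z in(0,.01,.03,.04)])
"
```

```text
time_s: 42.1
eef_pos: [0.5866, 0.1841, 0.011]
tcp_rot: [[-0.911, 0.412, 0.0], [0.412, 0.911, 0.0], [-0.0, 0.0, -1.0]]
ft_force: [-0.5, 0.7, -0.1]
grip_width: 0.0547
pos [0.5866 0.1841 0.011 ] yawY 65.6 turn -0.1 travel [-0.01 -0.06  1.4 ] w 0.0547 F [-0.5  0.7 -0.1] t 42.1 j6 -49.30059484262109
[array([390., 411.]), array([391., 394.]), array([394., 359.]), array([396., 341.])]
```

View pics/d4.png

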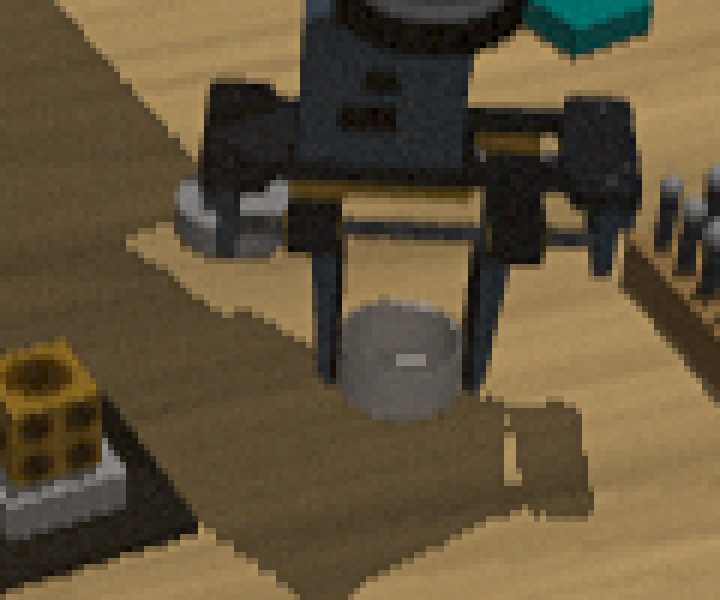

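```bash
python3 -m handwheel '[{"jaw":4,"travel":[0,0,0.5],"turn":0},{"jaw":4,"travel":[0,0,0.4],"turn":0},{"jaw":4,"travel":[0,0,0.3],"turn":0},{"jaw":4,"travel":[0,0,0.1],"turn":0},{"jaw":4,"travel":[0,0,0.1],"turn":0},{"jaw":4,"travel":[0,0,0.1],"turn":0},{"jaw":4,"travel":[0,0,0],"turn":0},{"jaw":4,"travel":[0,0,0],"turn":0}]'
python3 -c "
from h import *
goal(.5865,.1835,-.0035,65.7)"
python3 -m handwheel '[{"jaw":7.5,"travel":[0,0,0],"turn":0},{"jaw":7.5,"travel":[0,0,0],"turn":0},{"jaw":7.5,"travel":[0,0,0],"turn":0},{"jaw":7.5,"travel":[0,0,-1],"turn":0},{"jaw":7.5,"travel":[0,0,-4],"turn":0},{"jaw":7.5,"travel":[0,0,-5],"turn":0},{"jaw":7.5,"travel":[0,0,-4],"turn":0},{"jaw":7.5,"travel":[0,0,0],"turn":0}]'
python3 -m handwheel '[{"jaw":7.5,"travel":[4.5,0,0],"turn":0},{"jaw":7.5,"travel":[4.5,0,0],"turn":0},{"jaw":7.5,"travel":[4.5,0,0],"turn":0},{"jaw":7.5,"travel":[4.5,0,0],"turn":0},{"jaw":7.5,"travel":[0,4,0],"turn":0},{"jaw":7.5,"travel":[0,0,0],"turn":0},{"jaw":7.5,"travel":[0,0,0],"turn":0},{"jaw":7.5,"travel":[0,0,0],"turn":0}]'
python3 -c "
from h import *
s=cam('scene');crop(s,160,130,460,300,2.6,'f1.png')
t=cam('top');crop(t,170,110,440,280,2.9,'f2.png')"
```

```text
time_s: 43.15
eef_pos: [0.5868, 0.1842, -0.0039]
tcp_rot: [[-0.911, 0.412, 0.0], [0.412, 0.911, 0.0], [-0.0, 0.0, -1.0]]
ft_force: [-0.4, 0.1, 0.6]
grip_width: 0.0544
pos [ 0.5868  0.1842 -0.0039] yawY 65.6 turn -0.1 travel [-0.   -0.07 -0.04] w 0.0544 F [-0.4  0.1  0.6] t 43.15 j6 -49.30195814272853
time_s: 44.15
eef_pos: [0.5891, 0.1848, 0.1407]
tcp_rot: [[-0.911, 0.412, 0.009], [0.412, 0.911, 0.003], [-0.007, 0.006, -1.0]]
ft_force: [-0.6, 0.3, -0.3]
grip_width: 0.0752
time_s: 45.15
eef_pos: [0.4388, 0.2939, 0.1356]
tcp_rot: [[-0.911, 0.413, -0.001], [0.413, 0.911, -0.001], [0.001, -0.001, -1.0]]
ft_force: [-0.7, 0.2, 0.3]
grip_width: 0.0749
```

View pics/f1.png

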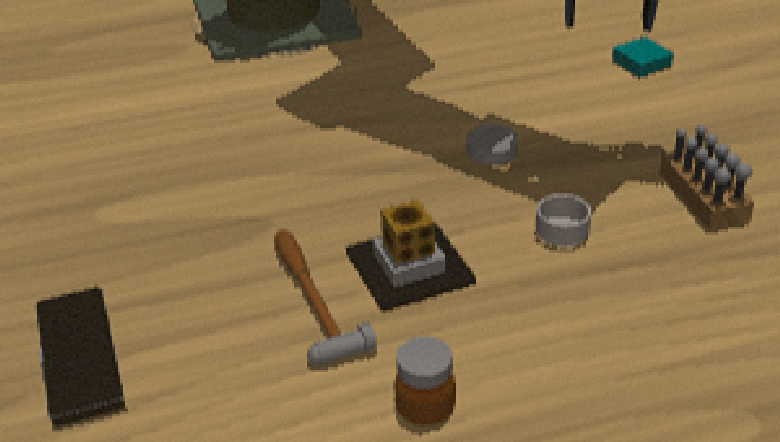

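View pics/f2.png

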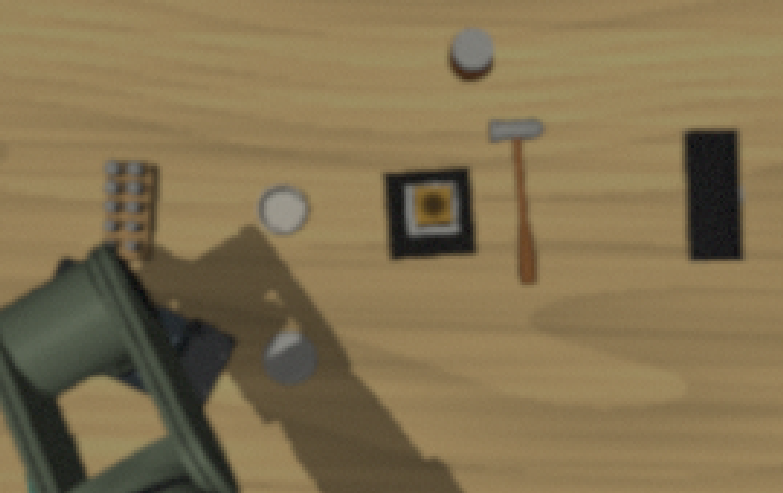

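Everything is placed. Final measurement in the pad frame follows.

```bash
python3 - <<'E'
from h import *
t=cam("top");img=t["image"]
def R(n,w,k,z):
    ct,px=blob(img,w,k);P,r=rect(t,px,z);return P,r
p0=np.array([.5892,.0153]);a=np.radians(5.7);E=np.array([np.cos(a),np.sin(a)]);F=np.array([-E[1],E[0]])
pf=lambda q:(np.array([(q-p0)@E,(q-p0)@F])*1000).round(1)
P,r=R("dish",(256,170,280,194),"grey",.03);d=np.array(r[0])/1e3;print("dish",pf(d),np.round(r[1],1))
P,r=R("block",(306,172,332,196),"grey",.028);print("block outline",pf(np.array(r[0])/1e3),np.round(r[1],1),r[2]-5.7)
H=cv2.cvtColor(img,cv2.COLOR_RGB2HSV)
m=(H[...,1]>110)&(H[...,0]<30);q=np.argwhere(m[174:195,308:330])[:,::-1]+[308,174]
P=np.array([ray(t,u,v,.068)[:2] for u,v in q]);r=cv2.minAreaRect((P*1000).astype(np.float32));print("cube",pf(np.array(r[0])/1e3),np.round(r[1],1),r[2]-5.7)
P,r=R("head",(334,148,360,160),"grey",.02);hd=np.array(r[0])/1e3;print("head",pf(hd),np.round(r[1],1),r[2])
lab=cv2.cvtColor(img,cv2.COLOR_RGB2LAB).astype(float);pts=[]
for v in range(162,206):
    A=lab[v,340:362,1];w=np.clip(A-np.median(A)-4,0,None)
    if w.sum()>3: pts.append(((w*np.arange(340,362)).sum()/w.sum(),v))
P=np.array([ray(t,u,v,.011)[:2] for u,v in pts]);vx,vy,px,py=cv2.fitLine(P.astype(np.float32),cv2.DIST_HUBER,0,.001,.001).ravel()
if vx<0:vx,vy=-vx,-vy
s=(hd-[px,py])@[vx,vy];hx=np.array([px,py])+s*np.array([vx,vy]);print("hammer yaw rel",np.degrees(np.arctan2(vy,vx))-5.7,"head",pf(hx),"origin",pf(hx-.035*np.array([vx,vy])))
st=np.array([.581,.3516]);print("stand",pf(st))
for n,w,k,z in[("disc",(257,220,284,246),"grey",.018),("case",(400,148,432,204),"black",.022),("jar",(322,116,344,140),"grey",.06)]:
    P,r=R(n,w,k,z);print(n,np.round(r[0],1))
o=arm.observe();print(o["time_s"],np.round(o["ft_force"],1))
E
```

```text
dish [ 13.9 164.2] [53.  52.6]
block outline [ 0.5 -0.5] [58.8 58.6] -4.158629250526428
cube [-10.5  -0.1] [63.5 34.8] -4.317672920227051
head [  85.9 -104.2] [20.1 57.2] 7.369524002075195
hammer yaw rel 0.0992074 head [  85.9 -104.9] origin [  50.9 -104.9]
stand [ 25.2 335.5]
disc [420.8 167.8]
case [ 617.1 -304.6]
jar [766.2 -26.6]
45.3 [-0.8 -0.5 -0.6]
```

The bystanders haven't moved, and the dish, block and hammer are well inside tolerance. The cube mask was polluted (63 mm extent), so I'll check the cube in a crop.

```bash
python3 - <<'E'
from h import *
t=cam("top");crop(t,298,162,342,206,12,"z1.png");s=cam("scene");crop(s,290,200,350,255,9,"z2.png")
a=np.radians(5.7);E=np.array([np.cos(a),np.sin(a)]);F=np.array([-E[1],E[0]])
for c,o,f in((t,[298,162],12),(s,[290,200],9)):
  print([((proj(c,[*(np.array([.5905,.0148])+.02*i*E+.02*j*F),z])+.5-o)*f).round(0).tolist() for z in(.068,.028) for i,j in((1,1),(1,-1),(-1,-1),(-1,1))])
E
```

```text
[[169.0, 155.0], [321.0, 145.0], [332.0, 295.0], [181.0, 306.0], [167.0, 175.0], [314.0, 164.0], [326.0, 311.0], [179.0, 322.0]]
[[330.0, 134.0], [196.0, 171.0], [142.0, 90.0], [272.0, 55.0], [330.0, 245.0], [200.0, 283.0], [147.0, 201.0], [274.0, 165.0]]
```

View pics/z1.png

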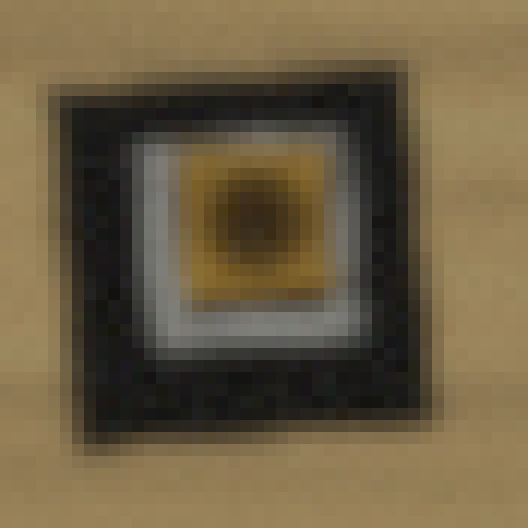

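View pics/z2.png

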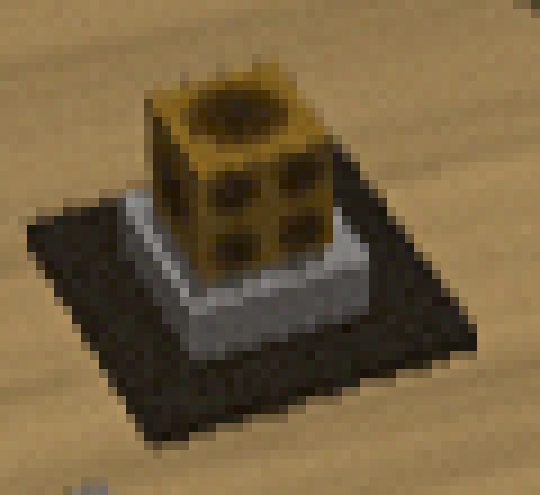

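The cube top's centre (256,223) is within about 2 mm of its target and sits square on the block. Nothing touches the gripper, so I'm handing in.

```bash
python3 -c "
from station import arm
print(arm.job_done())"
```

```text
the job is handed in; nothing more can be done
None
```

The doming set-up is laid out as asked, and I handed it in at about 45 s of the 106 s allowed. No verdict was reported. My last camera checks, measured from the pad's centre and edges, all fell inside the limits:

| Item | Last check | Limit |
|---|---|---|
| Block on pad | 0.5–3 mm off centre, squared with the pad to within about 4° | 12 mm, 11° |
| Cube on block | about 2 mm from its target on the block, looks squared up (judged by eye) | 10 mm, 11° |
| Dish | x 14 mm, y 164 mm (stand at 25, 335) | x -5 to 30 mm, y 150 to 185 mm |
| Hammer origin | x 51 mm, y -105 mm, turned 0.1° from the pad's edge | x 18 to 78 mm, y -78 to -140 mm, 11° |
| Hammer head | x 86 mm, pointing away from the robot | above 50 mm |
| Disc, case and jar | within 1 mm of where they started | 20 mm |

- **First grasp:** my first try at the hammer closed on nothing. The reported tool height read about 3 cm too low. I found this from the pictures and lowered in small steps, watching the force. All later grasps and placings used that offset.
- **Cube mask:** the automatic outline of the cube in the final check was spoiled by its surroundings, giving a 63 mm extent for a 40 mm cube. I checked its position against the expected corners in close crops instead.
- **Pad position:** the two cameras disagreed by about 6 mm in x on the pad's centre. I aimed the block and cube near the top view's value; both sit well inside the limits by that view.

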